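# Fill a filter cup at the media chute and build it up on the weld nest

## Task

Fill the white filter cup and make it up ready for the welder: take it by its grip tab, hold it under the chute and raise it against the gate's fork until all the ceramic pieces have slid into it, then set it fully down on the nest with both dowel pins through its ears. Next put the perforated support disc flat on the ledge in the cup with its stem up, slide every spacer ring that is laid out over the stem, and put the clamp cap on the stem last. Leave the other things on the bed where they are.

Things in the scene. Friction and masses are not known exactly. Their poses are not given: they have to be found in the camera images.
- cup: White filter cup, open at the top, 92 mm high, about 0.14 kg. Origin: centre of its underside, z up. Outside radius 50 mm up to z = 44, then 58 mm to the rim at z = 92 mm. Grip tab at -x. Two ears at the foot (28 x 36 x 8 mm, centred at y = +/-66 mm, z = 0 to 8) each have a 13 mm hole through them at x = 0, y = +/-70 mm.
- cup_tab (a point): Middle of the cup's flat upright grip tab, at x = -90, z = 70 mm in the cup's frame. The tab is 12 mm thick (along the cup's y), runs from x = -58 to -115 mm and from z = 54 to 86 mm.
- cup_ledge (a point): Cup's axis at the height of the flat ledge inside it, 48 mm above its underside. Inside radius 46 mm below the ledge (down to a 5 mm thick floor), 54 mm above it.
- nest: Fixed steel weld nest, plate 130 x 200 x 14 mm, origin at the centre of its underside; its two upright dowel pins, 10 mm diameter with tapered tips, stand at x = 0, y = +/-70 mm and reach 17 mm above the plate.
- nest_seat (a point): Point on the top face of the nest plate midway between the pins, where the centre of the cup's underside belongs; cup and nest y axes parallel.
- chute: Fixed gravity chute: a polished steel trough, 76 mm wide inside, split into three 24 mm lanes, with 28 mm side walls, on a column. Origin on the bed right below the lip; +x points uphill (floor rises 30 degrees towards +x), pieces come off towards -x. Column from x = 109 mm, foot plate 10 mm high from x = 70 mm, nothing else under the trough but the gate's fork.
- chute_lip (a point): Middle of the lower end of the chute's floor, where pieces drop off; 175 mm above the bed.
- gate (a joint): Height (m) to which the chute's gate is lifted: 0 closed, 0.05 at most. It slides straight up, weighs 80 g and falls shut by its weight. The pieces run out freely from about 0.028 up.
- gate_fork (a point): Middle of the underside of the gate's fork, 15 mm downhill of the lip: two level prongs 5 mm thick 6 mm wide, at y = +/-49 mm (chute frame), x = -70 to +35 mm, with a crossbar at x = -70 mm. Shut, the underside is 132 mm above the bed, 43 mm below the lip. A cup centred below this point and pushed up lifts the gate with its rim; at 33 mm lift 10 mm remain to the lip.
- grid: White perforated support disc, 102 mm diameter and 6 mm thick, with an upright stem of 14 mm diameter in the middle that reaches z = 60 mm (its last 5 mm tapered). Origin: centre of the disc's underside, z up along the stem. 80 g. It lies on the cup's ledge when seated.
- cap: White clamp cap: disc of 100 mm diameter, 5 mm thick, with an upright boss of 34 mm diameter up to z = 25 mm; a 20 mm bore goes through both. Origin: centre of the disc's underside, z up along the boss. 70 g.
- spacer1: White spacer ring, 46 mm outside, 22 mm bore, 12 mm high; origin at the centre of its underside. 25 g. One to three such rings are laid out; None if absent.
- spacer2: White spacer ring, 46 mm outside, 22 mm bore, 12 mm high; origin at the centre of its underside. 25 g. One to three such rings are laid out; None if absent.
- spacer3: White spacer ring, 46 mm outside, 22 mm bore, 12 mm high; origin at the centre of its underside. 25 g. One to three such rings are laid out; None if absent.
- media1: Beige ceramic filter piece, a puck of 22 mm diameter and 16 mm thick, 14 g; origin at its centre. At the start four to six of them wait in the chute's lanes behind the gate.
- media2: Beige ceramic filter piece, a puck of 22 mm diameter and 16 mm thick, 14 g; origin at its centre. At the start four to six of them wait in the chute's lanes behind the gate.
- media3: Beige ceramic filter piece, a puck of 22 mm diameter and 16 mm thick, 14 g; origin at its centre. At the start four to six of them wait in the chute's lanes behind the gate.
- media4: Beige ceramic filter piece, a puck of 22 mm diameter and 16 mm thick, 14 g; origin at its centre. At the start four to six of them wait in the chute's lanes behind the gate. None if absent.
- media5: Beige ceramic filter piece, a puck of 22 mm diameter and 16 mm thick, 14 g; origin at its centre. At the start four to six of them wait in the chute's lanes behind the gate. None if absent.
- media6: Beige ceramic filter piece, a puck of 22 mm diameter and 16 mm thick, 14 g; origin at its centre. At the start four to six of them wait in the chute's lanes behind the gate. None if absent.
- bolt: Loose steel bolt standing on its head (22 mm across, 45 mm high); leave it alone. Origin: underside.
- wrench: Loose flat open-ended wrench, 180 mm long, near the nest's far side; leave it alone. Origin: middle of its underside.

How it is judged:
By the outcome, as a careful person would: the job done as asked, in the order asked, and still so for the second after the job is handed in, with the robot touching nothing.
Of media4, media5, media6 only 1 to 3 are there at a start; the rules pass over those that are not, and their reading is None.
Of spacer1, spacer2, spacer3 only 1 to 3 are there at a start; the rules pass over those that are not, and their reading is None.
At some moment in a run one of grid, cap, spacer1, spacer2, spacer3 may be knocked a few centimetres aside while the robot is not near it.
It also fails if it takes over 210 s, if anything falls off the work surface, if the arm or the gripper's body presses on something with over 40 N, if the wrist force passes 120 N, or if a joint passes its speed limit or range.

## Robot

A 7-joint arm with a two-finger parallel gripper is mounted at the origin on the work surface. World frame = base frame: x ahead of the robot, y to its left, z up, the work surface at z = 0. Lengths are in m, angles in rad, forces in N, time in s.
With the tool pointing down it reaches from about 0.4 to 0.85 m from the base axis. Payload 10.4 kg.
Tool frame: the origin (TCP) lies at the very end of the fingers, on their centre line; the grasp point (between the pads) lies 19 mm behind it; z points along the fingers, y is the direction in which the jaws open and shut (so a half turn about z gives the same grasp; the last joint's range is limited). The gripper opens to 87 mm and grips with 3 to 60 N. Pads are 19 mm wide; open, the fingers measure 117 mm over their backs; the gripper's body (75 mm by 190 mm) begins 51 mm behind the grasp point.
Start: joints at [1.087, 0.332, -0.065, 1.46, 0.022, 1.35, -0.088], TCP at [0.278, -0.56, 0.223] pointing down, gripper open.
Joint ranges: [-2.6, 2.6], [-0.5, 2.12], [-1.47, 1.34], [0.16, 2.42], [-1.27, 4.41], [0.06, 2.06], [-2.6, 2.6]. Speed limits (rad/s): [2.22, 2.22, 2.79, 2.79, 3.14, 3.14, 3.14].

## Interface

Orientations are given as a unit quaternion [x, y, z, w].
In Python, from bench import read_state, camera, close_job, recognise, masks_of gives the robot as it stands.
- The arm moves only by the tool play_rows, never from a script. Its argument "moves" is a list of rows, each a list of 3 entries, a list of its own where there are three numbers: the shift along the tool's x, y, z in cm, then the turn, a rotation vector about the tool's x, y, z in rad, then the finger opening in cm, from 0 to 8.7. In form: [[[dx, dy, dz], [ax, ay, az], jaw], ...]. A call has 1 to 8 rows; each row is the pose to reach, as a shift and turn from the pose commanded when the call began, along the tool's axes at that moment; what a row does not reach only later rows make up. A row lasts 1/8 s, in which the tool goes at most 62.5 mm and 10.7 degrees, less where a joint would pass 70% of its speed; a pose out of reach is approached as far as the arm can. A call with a gripper value outside its range is refused whole. The fingers move at their own pace and stop on an object; "grip_force" is the grip in N (left out, the last holds). Time passes only in rows, so rows that repeat a pose let the fingers close. It gives the time, the measured TCP pose, the force and the opening at its end, in the units of the state.
- read_state(): the state, without advancing time (a new reading comes with each control period).
- camera(name): name is "scene" or "top" or "wrist"; returns a dict with "frame" (384x512x3 uint8, red, green, blue), "intrinsics" (3x3 intrinsics, pixels), "k1" (the pictures are not rectified: a ray, as slopes to the right and down, at radius r is drawn at 1 + k1 r^2 times it, then the intrinsics apply), "camera_from_world" (4x4, takes a point from world to camera coordinates). Camera axes: x right, y down, z forward; pixel columns grow to the right and rows downward; lengths in m; the calibration is good to about 2 mm. A picture is of the moment at which its call begins. There is no depth.
- close_job(): hands the job in, once; it reports no verdict.
Trained networks look in a picture, given as the dict that the camera call returned (one of the last four; its "shot" number tells which), for a name from the list of things; names that differ only in an ending like _2 or _b are one class to them, and where a whole thing is asked for, a point or a joint stands for the part that bears it (a point fixed in the world has none). Each returns a list of dicts, best first, with "conf" (0 to 1); they miss things now and then, are a little off and sometimes report something else, mostly with a low value. They report only what shows in the picture. A call takes as long as a camera call.
- recognise(picture, query): "at" ([column, row] in pixels, amid what is visible of it).
- masks_of(picture, query): "region" (384x512 bool, what is visible of it) and "at" ([column, row] in pixels, amid what is visible of it).
The state is a dict: "time": time; "joint_positions": joint angles; "joint_vel": joint speeds; "joint_torque": joint torques, N m; "ee_pos": TCP position; "eef_rot": TCP orientation; "ft_force": force on the tool from outside, world axes, zero at the start; "torque": the same for the moment, N m; "width": finger opening in m.
Only numpy, scipy, OpenCV 4.12 (cv2) and the standard library are available. Lean on these libraries where they do the work, as an engineer would, in place of code of your own. Each camera call takes 0.05 s, during which the arm holds its last target.

## Working session

There is one attempt and no reset: what is moved stays moved. The work goes in short steps, Python scripts to look and compute and a tool call to move; the robot and the scene stay as the last step left them, time stands still between calls to the robot, and variables do not carry over. Pictures are saved under pics/ and viewed, and the job is handed in when it is done.

Besides the shell and the picture viewer there is one more tool, called after "Emit:" by a JSON object that holds its "method" and its "body". play_rows: Moves the arm, as the interface text tells. Its arguments: {"type":"object","properties":{"moves":{"type":"array","items":{"type":"array"}},"grip_force":{"type":"number"}},"required":["moves"]}

```bash
ls; mkdir -p pics
cat > h.py <<'E'
import numpy as np,cv2
from bench import read_state,camera,close_job,recognise,masks_of
from scipy.spatial.transform import Rotation as R
def save(p,n): cv2.imwrite('pics/'+n,p['frame'][:,:,::-1])
def ray(p,uv):
    K=np.array(p['intrinsics']);k=p['k1'];T=np.array(p['camera_from_world'])
    d=np.array([(uv[0]-K[0,2])/K[0,0],(uv[1]-K[1,2])/K[1,1]])
    s=d.copy()
    for _ in range(30): s=d/(1+k*(s@s))
    Rt=T[:3,:3].T;o=-Rt@T[:3,3]
    return o,Rt@np.array([s[0],s[1],1.])
def atz(p,uv,z):
    o,d=ray(p,uv);return o+d*(z-o[2])/d[2]
def proj(p,X):
    X=np.atleast_2d(X);T=np.array(p['camera_from_world']);K=np.array(p['intrinsics'])
    c=X@T[:3,:3].T+T[:3,3];s=c[:,:2]/c[:,2:];r2=(s**2).sum(1,keepdims=True);s=s*(1+p['k1']*r2)
    return s*[K[0,0],K[1,1]]+[K[0,2],K[1,2]]
E
cat > a.py <<'E'
from h import *
s=read_state();print({k:np.round(v,3).tolist() for k,v in s.items()})
for n in ['scene','top','wrist']:
    p=camera(n);save(p,n+'0.png')
    T=np.array(p['camera_from_world']);print(n,-T[:3,:3].T@T[:3,3],p['intrinsics'],p['k1'])
    for q in ['cup','cup_tab','nest','nest_seat','chute','chute_lip','gate_fork','grid','cap','spacer1','media1','bolt','wrench']:
        r=recognise(p,q);print(q,[(np.round(a['at']).tolist(),round(a['conf'],2)) for a in r])
E
python3 a.py
```

```text
pics
{'time': 0.0, 'joint_positions': [1.087, 0.333, -0.065, 1.461, 0.022, 1.35, -0.089], 'joint_vel': [0.001, 0.001, -0.001, 0.0, 0.001, 0.001, 0.0], 'joint_torque': [-0.0, -62.326, 0.024, -38.989, -0.061, 0.04, 0.0], 'ee_pos': [0.278, -0.559, 0.222], 'eef_rot': [0.974, 0.228, -0.0, -0.001], 'ft_force': [-0.481, 0.791, 0.013], 'torque': [-0.034, 0.02, -0.004], 'width': 0.087}
scene [ 1.15528342 -0.35237475  1.11907846] [[362.654124     0.         256.08872858]
 [  0.         362.654124   191.60966079]
 [  0.           0.           1.        ]] -0.011616760428194213
cup [([136.0, 231.0], 0.7), ([195.0, 206.0], 0.37)]
cup_tab [([136.0, 229.0], 0.9)]
nest [([263.0, 232.0], 0.8)]
nest_seat [([267.0, 234.0], 0.6)]
chute [([360.0, 151.0], 0.63)]
chute_lip [([363.0, 154.0], 0.71)]
gate_fork [([207.0, 291.0], 0.63), ([261.0, 233.0], 0.26)]
grid [([196.0, 206.0], 0.91)]
cap [([277.0, 170.0], 0.97)]
spacer1 [([242.0, 188.0], 0.54)]
media1 []
bolt [([259.0, 189.0], 0.51)]
wrench [([212.0, 292.0], 0.59), ([134.0, 228.0], 0.26)]
top [ 0.36951826 -0.02382401  1.12867392] [[392.82893805   0.      
[... 333 characters left out ...]
_lip [([100.0, 170.0], 0.7)]
gate_fork [([112.0, 202.0], 0.86), ([248.0, 245.0], 0.69)]
grid [([311.0, 250.0], 0.56)]
cap []
spacer1 [([243.0, 246.0], 0.62), ([253.0, 176.0], 0.41)]
media1 [([91.0, 190.0], 0.4), ([94.0, 200.0], 0.38)]
bolt [([252.0, 177.0], 0.38)]
wrench [([343.0, 149.0], 0.59)]
wrist [ 0.3363268  -0.53081075  0.38434746] [[319.1839102    0.         258.58330606]
 [  0.         319.1839102  192.43530438]
 [  0.           0.           1.        ]] -0.059586426044553505
cup [([211.0, 11.0], 0.89)]
cup_tab [([207.0, 17.0], 0.93)]
nest []
nest_seat []
chute []
chute_lip [([208.0, 18.0], 0.69)]
gate_fork []
grid []
cap []
spacer1 []
media1 []
bolt [([207.0, 19.0], 0.2)]
wrench []
```

View pics/scene0.png

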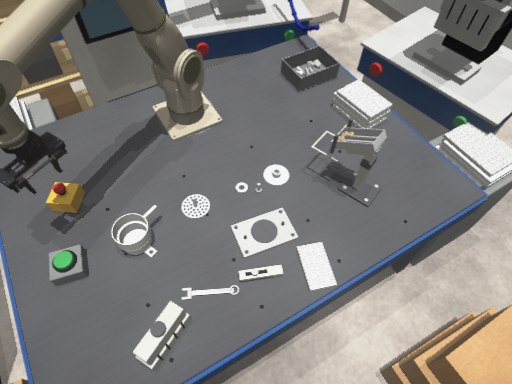

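View pics/top0.png

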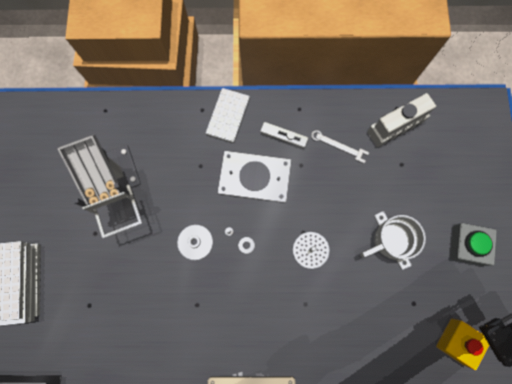

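View pics/wrist0.png

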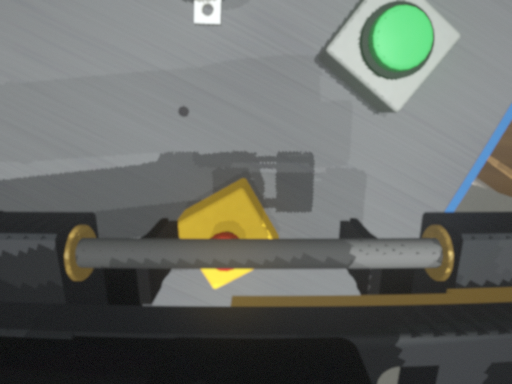

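```bash
cat > b.py <<'E'
from h import *
t=cv2.imread('pics/top0.png');s=cv2.imread('pics/scene0.png')
a=cv2.resize(t[130:220,45:155],None,fx=6,fy=6,interpolation=cv2.INTER_CUBIC);cv2.imwrite('pics/z1.png',a)
a=cv2.resize(t[140:275,165:300],None,fx=4.4,fy=4.4,interpolation=cv2.INTER_CUBIC);cv2.imwrite('pics/z2.png',a)
a=cv2.resize(s[115:265,200:400],None,fx=4,fy=4,interpolation=cv2.INTER_CUBIC);cv2.imwrite('pics/z3.png',a)
a=cv2.resize(s[180:270,90:220],None,fx=6,fy=6,interpolation=cv2.INTER_CUBIC);cv2.imwrite('pics/z4.png',a)
a=cv2.resize(t[200:280,280:440],None,fx=5,fy=5,interpolation=cv2.INTER_CUBIC);cv2.imwrite('pics/z5.png',a)
E
python3 b.py
```

```text
(no output)
```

View pics/z1.png

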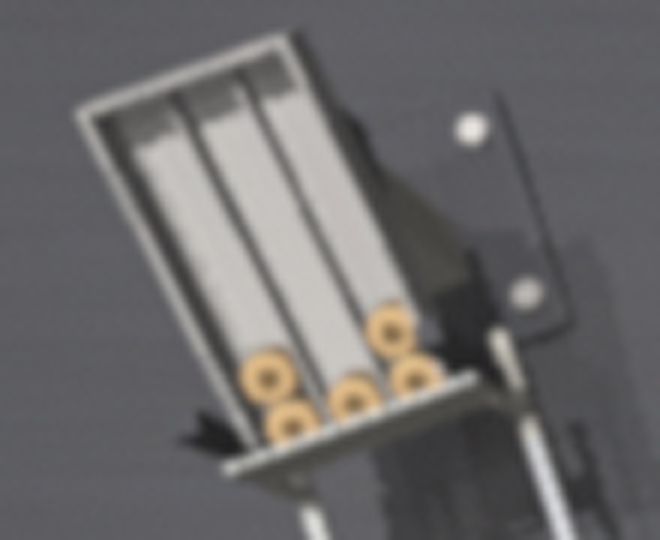

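View pics/z2.png

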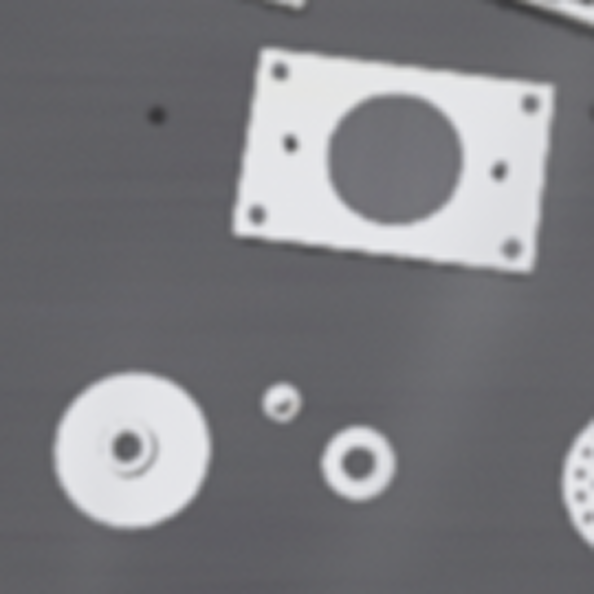

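View pics/z3.png

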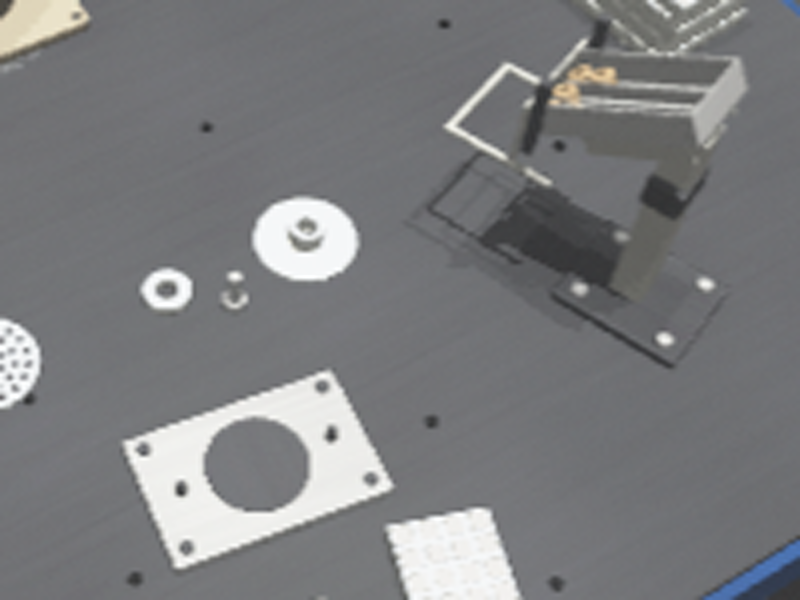

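View pics/z4.png

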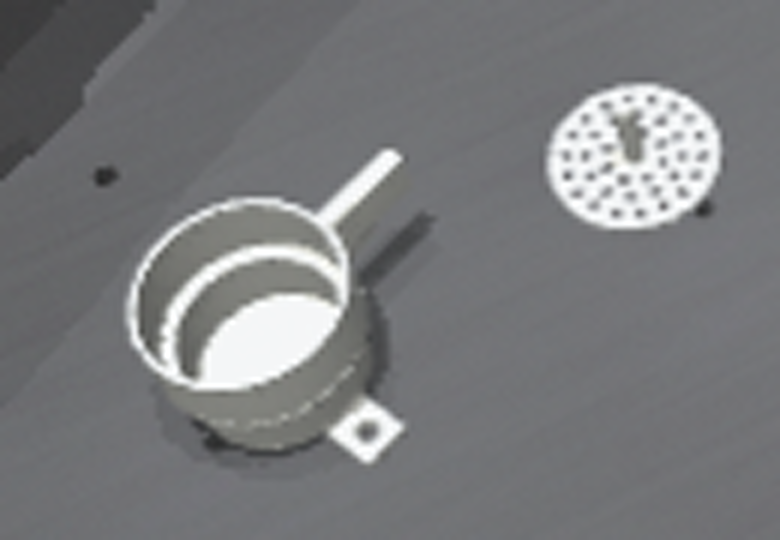

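View pics/z5.png

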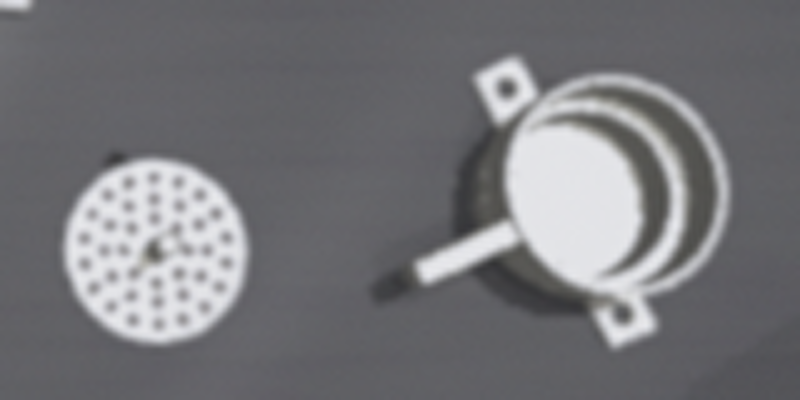

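```bash
cat > c.py <<'E'
from h import *
t=cv2.imread('pics/top0.png');s=cv2.imread('pics/scene0.png')
a=cv2.resize(t[180:250,85:165],None,fx=8,fy=8,interpolation=cv2.INTER_CUBIC);cv2.imwrite('pics/z6.png',a)
a=cv2.resize(s[120:180,305:395],None,fx=8,fy=8,interpolation=cv2.INTER_CUBIC);cv2.imwrite('pics/z7.png',a)
E
python3 c.py
```

```text
(no output)
```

View pics/z6.png

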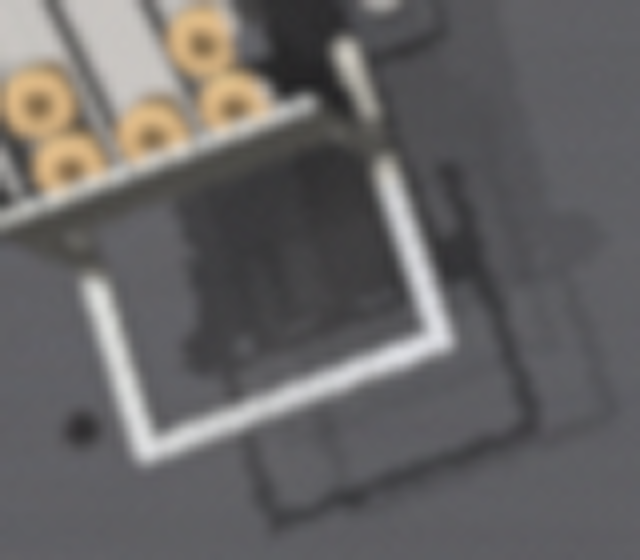

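View pics/z7.png

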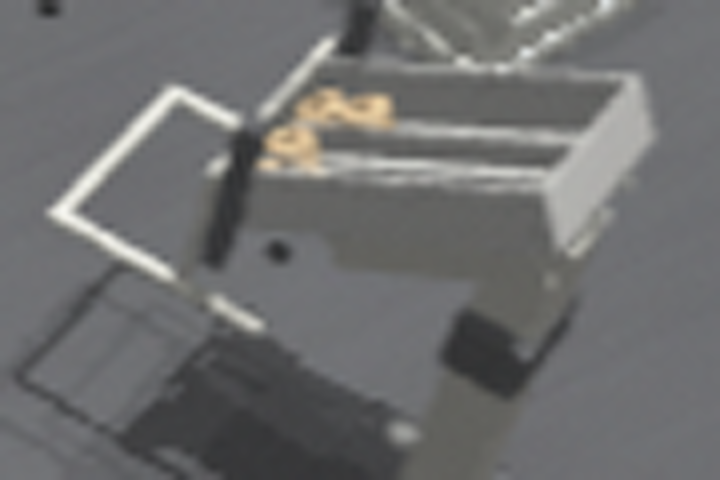

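```bash
cat > d.py <<'E'
from h import *
from scipy.optimize import least_squares
P={n:camera(n) for n in ['top','scene']}
def z(pts,f,o): return (np.array(pts)+.5)/f-.5+np.array(o)
def fit(name,obs,x0):
    # obs: list (cam, uv array, model Nx3)
    def res(q):
        c,s=np.cos(q[2]),np.sin(q[2]);M=np.array([[c,-s,0],[s,c,0],[0,0,1]]);out=[]
        for cam,uv,m in obs: out.append((proj(P[cam],np.array(m)@M.T+[q[0],q[1],0])-uv).ravel())
        return np.concatenate(out)
    r=least_squares(res,x0);print(name,np.round(r.x,4),'rms',np.sqrt(np.mean(r.fun**2)),np.round(r.fun,1))
    return r.x
print('cup ears top',[atz(P['top'],u,.008) for u in z([(507,88),(622,314)],5,(280,200))])
print('scene ear',atz(P['scene'],z([(367,431)],6,(90,180))[0],.008))
e=z([(507,88),(622,314)],5,(280,200))
for x0,sg in (([.3,-.4,.5],1),([.3,-.4,-2.5],1)):
  # end of tab top edge center top: (425,275)
  fit('cup',[('top',np.vstack([e,z([(427,274)],5,(280,200))]),[[0,.07,.008],[0,-.07,.008],[-.115,0,.086]]),
   ('scene',z([(367,431),(393,155)],6,(90,180)),[[0,.07,.008],[-.115,0,.086]])],x0)
hs=z([(280,71),(531,104),(512,249),(257,214)],4.4,(165,140))
print('nest holes',np.round([atz(P['top'],u,.014) for u in hs],4))
pin=z([(290,143),(499,171)],4.4,(165,140));print('pins',np.round([atz(P['top'],u,.022) for u in pin],4))
pin=z([(331,434),(181,488)],4,(200,115));print('pins sc',np.round([atz(P['scene'],u,.022) for u in pin],4))
c=z([(396,159)],4.4,(165,140))[0];print('nest c',atz(P['top'],c,.007))
f=[[-.070,.049,.137],[-.070,-.049,.137]]
fit('chute',[('top',z([(148,448),(442,340),(345,42)],8,(85,180)),f+[[.035,-.049,.137]]),('scene',z([(175,92),(62,212),(260,327)],8,(305,120)),[f[0],f[1],[.035,-.049,.137]])],[.25,.35,.5])
fit('chute2',[('top',z([(148,448),(442,340),(345,42)],8,(85,180)),f+[[.035,-.049,.137]])],[.25,.35,.5])
for cam in P:
  for n,h in (('cap',.0),('spacer1',.006),('grid',.003)):
    for m in masks_of(P[cam],n)[:2]:
      g=m['region'];yx=np.argwhere(g);ctr=yx.mean(0)[::-1];(bx,by),(w,hh),_=cv2.fitEllipse(cv2.findContours(g.astype(np.uint8),0,2)[0][0]) if len(yx)>20 else ((0,0),(0,0),0)
      print(cam,n,round(m['conf'],2),len(yx),ctr.round(1),np.round((bx,by),1),round(w,1),round(hh,1),atz(P[cam],(bx,by),h).round(4))
E
python3 d.py
```

```text
cup ears top [array([ 0.53916185, -0.3753307 ,  0.008     ]), array([ 0.41058692, -0.43048129,  0.008     ])]
scene ear [ 0.54187367 -0.37485278  0.008     ]
cup [ 0.476  -0.4042 -1.1574] rms 0.5801897933438802 [ 0.2 -0.3  0.6 -0.5 -1.1 -0.2 -0.5 -0.3 -0.4 -0.9]
cup [ 0.476  -0.4042 -1.1574] rms 0.5801897933440368 [ 0.2 -0.3  0.6 -0.5 -1.1 -0.2 -0.5 -0.3 -0.4 -0.9]
nest holes [[ 0.7256  0.0655  0.014 ]
 [ 0.701  -0.1032  0.014 ]
 [ 0.6018 -0.0885  0.014 ]
 [ 0.6268  0.0798  0.014 ]]
pins [[ 0.6731  0.0578  0.022 ]
 [ 0.6528 -0.0805  0.022 ]]
pins sc [[ 0.6766  0.0579  0.022 ]
 [ 0.6569 -0.0804  0.022 ]]
nest c [ 0.66549135 -0.01233766  0.007     ]
chute [0.5605 0.3505 0.3629] rms 0.2851728183017823 [-0.3  0.1 -0.1 -0.3 -0.2 -0.4 -0.1 -0.3 -0.6 -0.  -0.4 -0. ]
chute2 [0.56   0.3499 0.3602] rms 0.15204059809527393 [-0.1  0.2  0.  -0.1  0.1 -0.2]
top cap 0.59 893 [194.8 241.6] [194.8 241.6] 32.4 34.6 [0.4738 0.1602 0.    ]
top cap 0.15 2115 [396.9 238.1] [394.4 239.3] 52.6 59.8 [ 0.4762 -0.4116  0.    ]
top spacer1 0.61 170 [245.5 244.5] [245.5 244.5] 15.3 15.6 [0.4639 0.0145 0.006 ]
top grid 0.74 971 [311.  249.5] [310.8 249.5] 33.8 35.1 [ 0.4487 -0.1709  0.003 ]
scene cap 0.81 409 [275.9 174.3] [275.9 174.2] 20.0 24.7 [0.4721 0.1624 0.    ]
scene spacer1 0.46 117 [241.4 187.4] [241.3 187.4] 11.1 11.9 [0.4638 0.0137 0.006 ]
scene spacer1 0.46 1520 [135.  232.6] [137.7 232.7] 46.9 50.7 [ 0.4522 -0.3879  0.006 ]
scene grid 0.62 492 [195.3 206.1] [195.4 206.2] 22.3 26.4 [ 0.4514 -0.1701  0.003 ]
```

```bash
cat >> h.py <<'E'
def goto(x,y,z,phi,note=''):
    s=read_state();Rc=R.from_quat(s['eef_rot']);p=np.array(s['ee_pos'])
    Rt=R.from_matrix(np.array([[np.cos(phi),np.sin(phi),0],[np.sin(phi),-np.cos(phi),0],[0,0,-1]]))
    d=Rc.inv().apply(np.array([x,y,z])-p)*100;rv=(Rc.inv()*Rt).as_rotvec()
    print(note,'shift cm',np.round(d,2).tolist(),'turn',np.round(rv,3).tolist())
def st():
    s=read_state();M=R.from_quat(s['eef_rot']).as_matrix()
    print('t',round(s['time'],2),'p',np.round(s['ee_pos'],4),'phi',round(np.arctan2(M[1,0],M[0,0]),4),'zax',np.round(M[:,2],3),'F',np.round(s['ft_force'],1),'T',np.round(s['torque'],2),'w',round(s['width'],4),'q',np.round(s['joint_positions'],2))
E
python3 -c "
from h import *
goto(.439,-.320,.19,1.984)"
```

```text
shift cm [25.09, -14.32, 3.25] turn [0.0, 0.0, -1.523]
```

Emit:
{"method": "play_rows", "body": {"moves": [[[25.1,-14.3,3.2],[0,0,-1.52],8.7],[[25.1,-14.3,3.2],[0,0,-1.52],8.7],[[25.1,-14.3,3.2],[0,0,-1.52],8.7],[[25.1,-14.3,3.2],[0,0,-1.52],8.7],[[25.1,-14.3,3.2],[0,0,-1.52],8.7],[[25.1,-14.3,3.2],[0,0,-1.52],8.7],[[25.1,-14.3,3.2],[0,0,-1.52],8.7],[[25.1,-14.3,3.2],[0,0,-1.52],8.7]], "grip_force": 50}}

```text
time: 3.5
ee_pos: [0.4392, -0.3201, 0.1906]
eef_rot: [0.554, 0.832, -0.0, 0.0]
ft_force: [0.5, -0.6, -0.4]
width: 0.0868
```

Emit:
{"method": "play_rows", "body": {"moves": [[[0,0,0],[0,0,0],8.7],[[0,0,0],[0,0,0],8.7]]}}

```text
time: 3.75
ee_pos: [0.4391, -0.3202, 0.1906]
eef_rot: [0.559, 0.829, -0.0, 0.0]
ft_force: [-0.1, 0.5, -0.5]
width: 0.0872
```

```bash
python3 -c "
from h import *
st();goto(.439,-.320,.051,1.984)
p=camera('wrist');save(p,'w1.png')"
```

```text
t 3.75 p [ 0.4391 -0.3202  0.1906] phi 1.9563 zax [ 0. -0. -1.] F [-0.1  0.5 -0.5] T [ 0.01 -0.13  0.01] w 0.0872 q [ 0.9   0.2  -0.4   1.71  0.08  1.25  0.87]
 shift cm [0.03, -0.01, 13.96] turn [0.0, 0.0, -0.028]
```

View pics/w1.png

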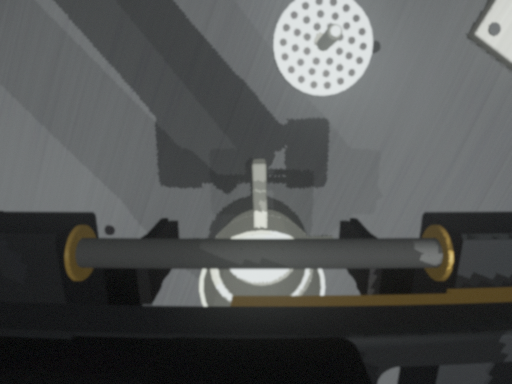

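```bash
python3 -c "
from h import *
p=camera('wrist')
c,s=np.cos(-1.157),np.sin(-1.157)
for m in [(-.115,0,.086),(-.115,.006,.086),(-.115,-.006,.086),(-.06,0,.086)]:
  print(m,proj(p,[.476+c*m[0]-s*m[1],-.404+s*m[0]+c*m[1],m[2]]))
a=cv2.imread('pics/w1.png');cv2.imwrite('pics/w1z.png',cv2.resize(a[130:250,200:320],None,fx=5,fy=5))
print(proj(p,read_state()['ee_pos']))
"
```

```text
(-0.115, 0, 0.086) [[257.17847135 164.4049492 ]]
(-0.115, 0.006, 0.086) [[264.30376258 164.20987334]]
(-0.115, -0.006, 0.086) [[250.05491974 164.60164745]]
(-0.06, 0, 0.086) [[258.95223127 226.13056682]]
[[257.93332149 237.30386749]]
```

View pics/w1z.png

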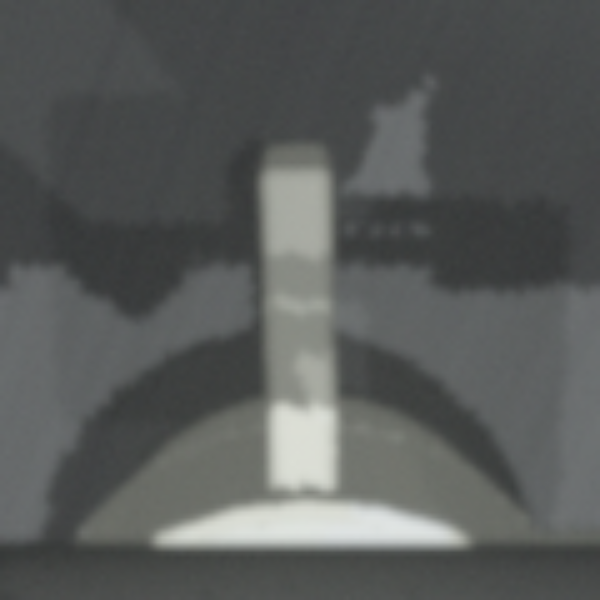

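Emit:
{"method": "play_rows", "body": {"moves": [[[0,0.13,5],[0,0,-0.028],8.7],[[0,0.13,10],[0,0,-0.028],8.7],[[0,0.13,13],[0,0,-0.028],8.7],[[0,0.13,13.9],[0,0,-0.028],8.7],[[0,0.13,13.9],[0,0,-0.028],4],[[0,0.13,13.9],[0,0,-0.028],0.8],[[0,0.13,13.9],[0,0,-0.028],0.8],[[0,0.13,13.9],[0,0,-0.028],0.8]], "grip_force": 20}}

```text
time: 4.85
ee_pos: [0.4407, -0.3199, 0.0522]
eef_rot: [0.545, 0.838, -0.0, 0.001]
ft_force: [-0.0, -0.2, -0.4]
width: 0.0551
```

Emit:
{"method": "play_rows", "body": {"moves": [[[0,0,0],[0,0,0],0.5],[[0,0,0],[0,0,0],0.5],[[0,0,0],[0,0,0],0.5],[[0,0,0],[0,0,0],0.5]], "grip_force": 60}}

```text
time: 5.35
ee_pos: [0.4404, -0.3196, 0.0515]
eef_rot: [0.545, 0.838, -0.0, 0.0]
ft_force: [0.0, -1.8, 0.1]
width: 0.0152
```

```bash
python3 -c "
from h import *
st()"
```

```text
t 5.35 p [ 0.4404 -0.3196  0.0515] phi 1.9888 zax [ 0. -0. -1.] F [ 0.  -1.8  0.1] T [ 0.02 -0.17  0.01] w 0.0152 q [ 0.88  0.35 -0.39  1.84  0.16  0.98  0.84]
```

Emit:
{"method": "play_rows", "body": {"moves": [[[0,0,0],[0,0,0],0.5],[[0,0,0],[0,0,0],0.5],[[0,0,0],[0,0,0],0.5],[[0,0,-1],[0,0,0],0.5],[[0,0,-3],[0,0,0],0.5],[[0,0,-3],[0,0,0],0.5],[[0,0,-3],[0,0,0],0.5]], "grip_force": 60}}

```text
time: 6.22
ee_pos: [0.4401, -0.3195, 0.0812]
eef_rot: [0.545, 0.838, -0.0, -0.0]
ft_force: [-0.2, -0.5, -2.1]
width: 0.0116
```

```bash
python3 -c "
from h import *
st()
for n in ['scene','top','wrist']: save(camera(n),n+'2.png')
s=cv2.imread('pics/scene2.png');t=cv2.imread('pics/top2.png')
a=cv2.resize(s[170:260,90:220],None,fx=5,fy=5,interpolation=2);b=cv2.resize(t[190:280,340:460],None,fx=5,fy=5,interpolation=2)
cv2.imwrite('pics/z8.png',a);cv2.imwrite('pics/z9.png',b)"
```

```text
t 6.22 p [ 0.4401 -0.3195  0.0812] phi 1.9887 zax [-0.  0. -1.] F [-0.2 -0.5 -2.1] T [ 0.14 -0.04 -0.  ] w 0.0116 q [ 0.89  0.31 -0.39  1.82  0.14  1.04  0.86]
```

View pics/z8.png

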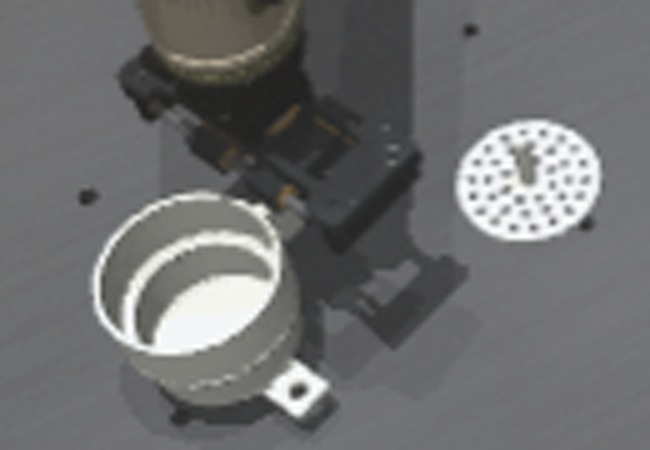

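View pics/z9.png

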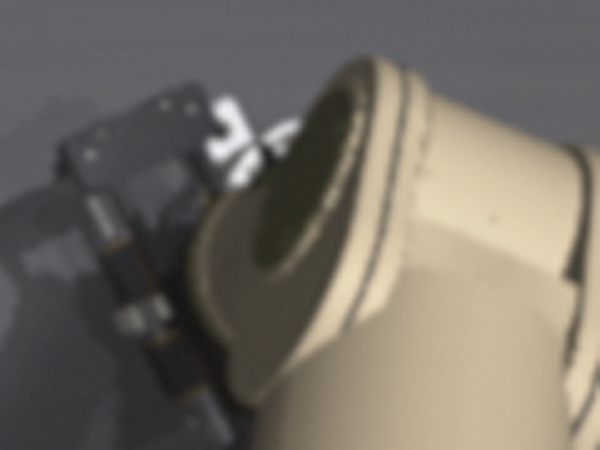

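```bash
python3 -c "
from h import *
goto(.44,-.32,.2,1.984)
goto(.344,.268,.20,3.504)"
```

```text
shift cm [-0.05, -0.03, -11.92] turn [-0.001, -0.001, 0.005]
 shift cm [57.58, 15.07, -11.87] turn [0.0, -0.001, -1.515]
```

Emit:
{"method": "play_rows", "body": {"moves": [[[0,0,-3],[0,0,0],0.5],[[0,0,-7],[0,0,0],0.5],[[0,0,-11],[0,0,0],0.5],[[3,1,-11.9],[0,0,-0.1],0.5],[[7,2,-11.9],[0,0,-0.2],0.5],[[11,3,-11.9],[0,0,-0.3],0.5],[[15,4,-11.9],[0,0,-0.42],0.5],[[19,5,-11.9],[0,0,-0.54],0.5]]}}

```text
time: 7.38
ee_pos: [0.4084, -0.1243, 0.2002]
eef_rot: [0.3, 0.954, -0.0, -0.0]
ft_force: [0.2, 0.4, -1.5]
width: 0.0116
```

```bash
python3 -c "
from h import *
st()
goto(.344,.268,.20,3.504)"
```

```text
t 7.38 p [ 0.4084 -0.1243  0.2002] phi 2.5328 zax [-0. -0. -1.] F [ 0.2  0.4 -1.5] T [ 0.1  -0.06 -0.01] w 0.0116 q [ 0.8  -0.07 -0.58  1.95 -0.04  1.25  1.2 ]
 shift cm [27.72, 28.5, 0.02] turn [-0.0, -0.0, -0.971]
```

Emit:
{"method": "play_rows", "body": {"moves": [[[3.5,3.6,0],[0,0,-0.12],0.5],[[7,7.1,0],[0,0,-0.24],0.5],[[10.4,10.7,0],[0,0,-0.36],0.5],[[13.9,14.2,0],[0,0,-0.48],0.5],[[17.3,17.8,0],[0,0,-0.6],0.5],[[20.8,21.4,0],[0,0,-0.72],0.5],[[24.2,25,0],[0,0,-0.84],0.5],[[27.7,28.5,0],[0,0,-0.97],0.5]]}}

```text
time: 8.38
ee_pos: [0.3457, 0.2681, 0.2005]
eef_rot: [-0.18, 0.984, -0.0, 0.0]
ft_force: [0.3, 0.2, -2.3]
width: 0.0119
```

```bash
python3 -c "
from h import *
st()
goto(.344,.268,.0835,3.504)
save(camera('scene'),'scene3.png')"
```

```text
t 8.38 p [0.3457 0.2681 0.2005] phi -2.7806 zax [ 0.001 -0.    -1.   ] F [ 0.3  0.2 -2.3] T [ 0.07 -0.07 -0.03] w 0.0119 q [ 0.39 -0.04 -1.1   1.91 -0.04  1.25  1.23]
 shift cm [0.18, 0.06, 11.7] turn [-0.001, 0.001, -0.001]
```

View pics/scene3.png

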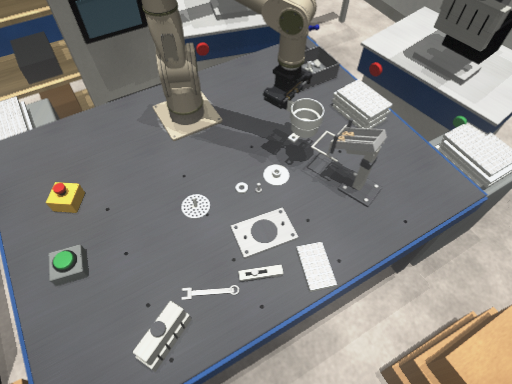

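Emit:
{"method": "play_rows", "body": {"moves": [[[0.1,0.05,3.5],[0,0,0],0.5],[[0.1,0.05,7],[0,0,0],0.5],[[0.1,0.05,10],[0,0,0],0.5],[[0.1,0.05,11.7],[0,0,0],0.5],[[0.1,0.05,11.7],[0,0,0],0.5],[[0.1,0.05,11.7],[0,0,0],0.5]]}}

```text
time: 9.18
ee_pos: [0.3454, 0.2672, 0.0841]
eef_rot: [-0.178, 0.984, 0.0, 0.0]
ft_force: [0.2, -0.2, -1.5]
width: 0.0111
```

```bash
cat > ov.py <<'E'
from h import *
import sys
# overlay predicted cup & fork on scene/top crops
def cupframe(d=.0915,dz=.0515):
    s=read_state();M=R.from_quat(s['eef_rot']).as_matrix();p=np.array(s['ee_pos'])
    X=np.stack([-M[:,0],M[:,1],-M[:,2]],1)  # cup x=-tool x ; y: right-handed
    X[:,1]=np.cross(X[:,2],X[:,0])
    o=p+X@np.array([d,0,-dz]);return X,o
def draw(im,p,pts,col):
    uv=proj(p,pts)
    return uv
E
cat > e.py <<'E'
from ov import *
X,o=cupframe();print('cup o',o,'yaw',np.arctan2(X[1,0],X[0,0]));st()
th=np.linspace(0,2*np.pi,60)
rim=np.stack([.058*np.cos(th),.058*np.sin(th),0*th+.092],1)@X.T+o
ear=np.array([[0,.07,.008],[0,-.07,.008],[-.115,0,.086]])@X.T+o
C=np.array([.5603,.3502]);a=.362;A=np.array([[np.cos(a),-np.sin(a)],[np.sin(a),np.cos(a)]])
fk=np.array([[.035,.049],[-.07,.049],[-.07,-.049],[.035,-.049]])@A.T+C
fk=np.hstack([fk,np.full((4,1),.137)])
for cam,(x0,x1,y0,y1) in {'scene':(270,400,80,190),'top':(60,190,140,270)}.items():
    p=camera(cam);f=5
    im=cv2.resize(p['frame'][y0:y1,x0:x1,::-1].copy(),None,fx=f,fy=f,interpolation=2)
    for pts,col,cl in ((rim,(0,0,255),True),(fk,(0,255,0),False)):
        uv=((proj(p,pts)+.5-[x0,y0])*f-.5).astype(int);cv2.polylines(im,[uv],cl,col,1)
    for u in (proj(p,ear)+.5-[x0,y0])*f: cv2.circle(im,tuple(u.astype(int)),4,(255,0,0),1)
    cv2.imwrite('pics/ov_%s_%s.png'%(cam,__import__('sys').argv[1]),im)
E
python3 e.py 1
```

```text
cup o [0.43114284 0.29918147 0.03269295] yaw 0.35726803292303466
t 9.18 p [0.3454 0.2672 0.0841] phi -2.7843 zax [ 0.001  0.    -1.   ] F [ 0.2 -0.2 -1.5] T [ 0.09 -0.05 -0.01] w 0.0111 q [ 0.3   0.19 -1.11  2.05  0.2   1.01  1.02]
```

View pics/ov_scene_1.png

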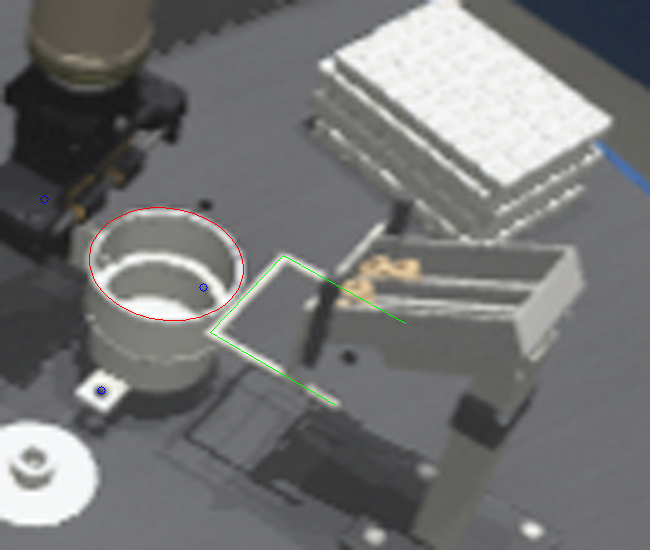

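View pics/ov_top_1.png

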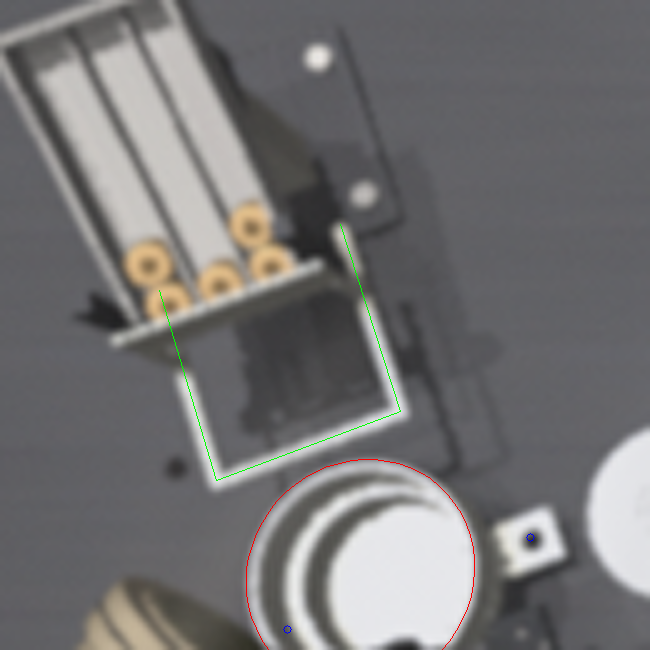

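```bash
python3 -c "
from h import *
goto(.4607,.3125,.0835,3.504)"
```

```text
shift cm [-12.36, 0.23, 0.1] turn [-0.0, 0.001, -0.005]
```

Emit:
{"method": "play_rows", "body": {"moves": [[[-2,0,0],[0,0,0],0.5],[[-4.5,0.1,0],[0,0,0],0.5],[[-7,0.15,0],[0,0,0],0.5],[[-9.5,0.2,0],[0,0,0],0.5],[[-11.5,0.23,0],[0,0,0],0.5],[[-12.4,0.23,0],[0,0,-0.005],0.5],[[-12.4,0.23,0],[0,0,-0.005],0.5],[[-12.4,0.23,0],[0,0,-0.005],0.5]]}}

```text
time: 10.28
ee_pos: [0.4599, 0.3122, 0.0837]
eef_rot: [-0.18, 0.984, -0.0, -0.0]
ft_force: [-0.7, -0.9, -1.8]
width: 0.0113
```

```bash
python3 e.py 2
```

```text
cup o [0.54546196 0.34468619 0.03217747] yaw 0.3626327084348803
t 10.28 p [0.4599 0.3122 0.0837] phi -2.779 zax [ 0. -0. -1.] F [-0.7 -0.9 -1.8] T [ 0.07  0.   -0.  ] w 0.0113 q [ 0.11  0.48 -0.96  1.77  0.43  1.12  0.94]
```

View pics/ov_scene_2.png

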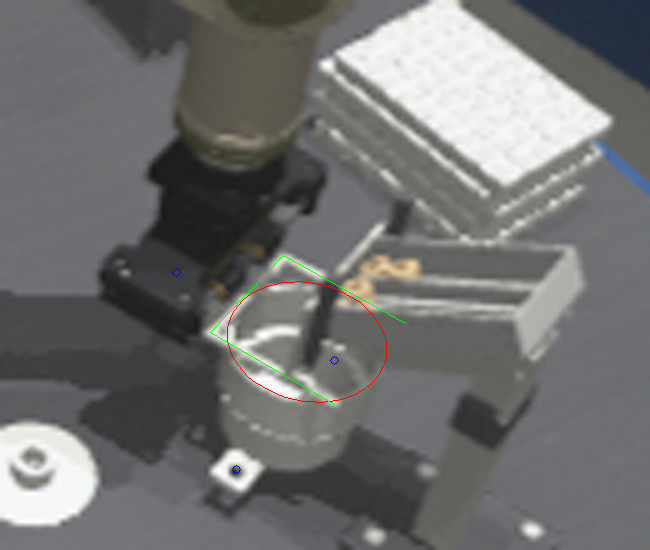

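View pics/ov_top_2.png

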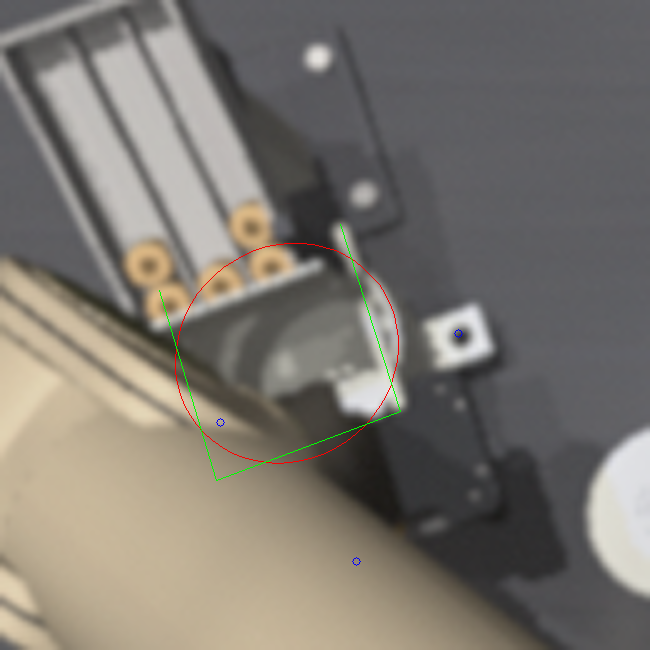

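Emit:
{"method": "play_rows", "body": {"moves": [[[0,0,-0.5],[0,0,0],0.5],[[0,0,-1.0],[0,0,0],0.5],[[0,0,-1.5],[0,0,0],0.5],[[0,0,-2.1],[0,0,0],0.5],[[0,0,-2.7],[0,0,0],0.5],[[0,0,-3.3],[0,0,0],0.5],[[0,0,-3.8],[0,0,0],0.5],[[0,0,-4.0],[0,0,0],0.5]]}}

```text
time: 11.38
ee_pos: [0.4606, 0.3124, 0.1238]
eef_rot: [-0.18, 0.984, -0.0, 0.0]
ft_force: [0.1, 0.1, -3.9]
width: 0.0112
```

```bash
python3 e.py 3
```

```text
cup o [0.54619455 0.34483728 0.07236592] yaw 0.36213204327071763
t 11.38 p [0.4606 0.3124 0.1238] phi -2.7795 zax [ 0.  0. -1.] F [ 0.1  0.1 -3.9] T [-0.01  0.16  0.02] w 0.0112 q [ 0.13  0.44 -0.99  1.73  0.39  1.19  0.97]
```

View pics/ov_scene_3.png

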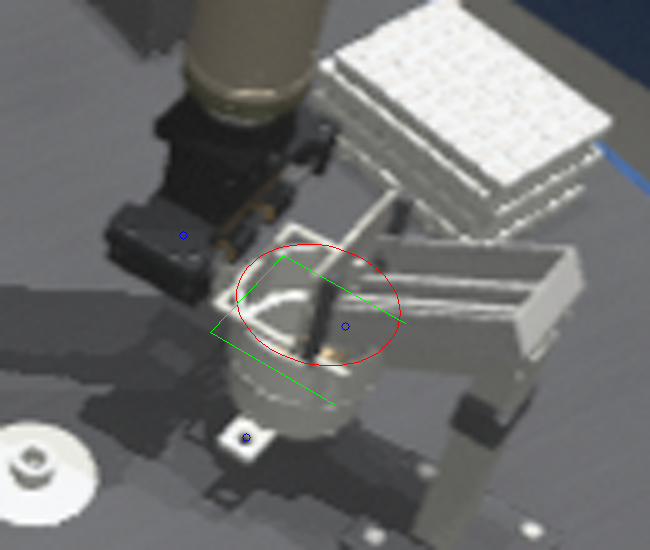

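View pics/ov_top_3.png

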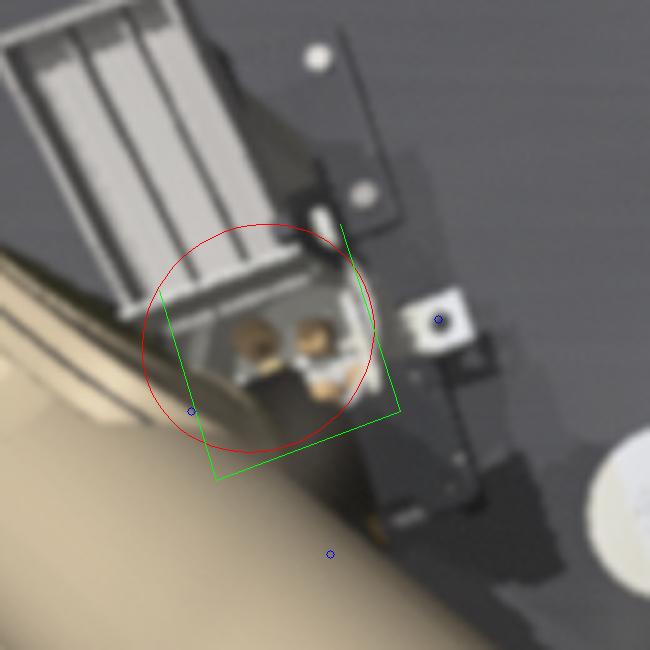

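Emit:
{"method": "play_rows", "body": {"moves": [[[0,0,0],[0,0,0],0.5],[[0,0,0],[0,0,0],0.5],[[0,0,0],[0,0,0],0.5],[[0,0,0],[0,0,0],0.5],[[0,0,1],[0,0,0],0.5],[[0,0,2],[0,0,0],0.5],[[0,0,3],[0,0,0],0.5],[[0,0,3.9],[0,0,0],0.5]]}}

```text
time: 12.48
ee_pos: [0.4604, 0.3123, 0.0836]
eef_rot: [-0.18, 0.984, -0.0, -0.0]
ft_force: [-0.8, -0.6, -1.9]
width: 0.0114
```

Emit:
{"method": "play_rows", "body": {"moves": [[[0,0,0.1],[0,0,0],0.5],[[2,0,0.1],[0,0,0],0.5],[[4.5,0,0.1],[0,0,0],0.5],[[7,0,0.1],[0,0,0],0.5],[[9.5,0,0.1],[0,0,0],0.5],[[11.5,0,0.1],[0,0,0],0.5],[[12.7,0,0.1],[0,0,0],0.5],[[12.7,0,0.1],[0,0,0],0.5]]}}

```text
time: 13.48
ee_pos: [0.3419, 0.2672, 0.0838]
eef_rot: [-0.18, 0.984, -0.0, 0.001]
ft_force: [1.1, 0.3, -3.5]
width: 0.0117
```

```bash
python3 e.py 4
```

```text
cup o [0.42750424 0.2996053  0.03242378] yaw 0.36231887695501613
t 13.47 p [0.3419 0.2672 0.0838] phi -2.7793 zax [ 0.001 -0.001 -1.   ] F [ 1.1  0.3 -3.5] T [ 0.07  0.11 -0.  ] w 0.0117 q [ 0.31  0.18 -1.13  2.06  0.2   1.01  1.02]
```

View pics/ov_scene_4.png

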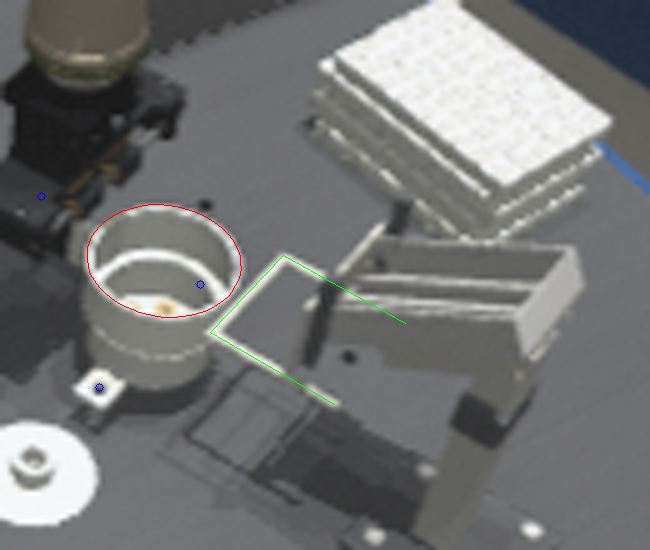

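View pics/ov_top_4.png

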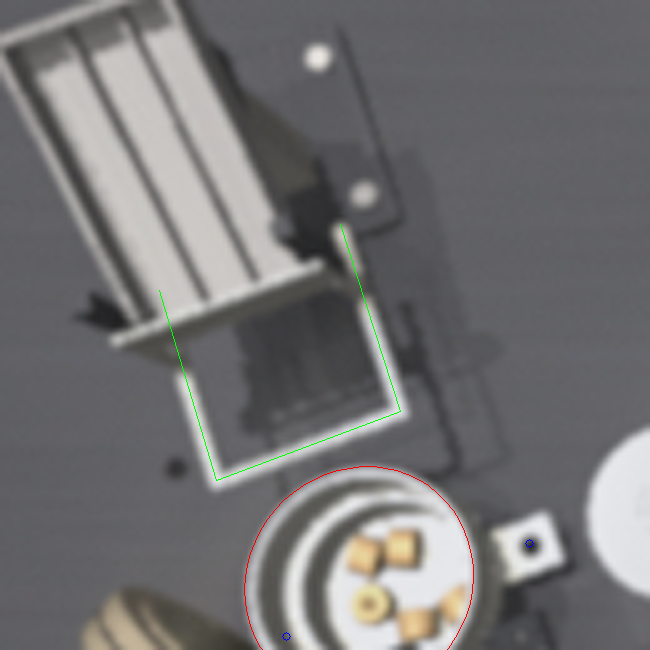

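```bash
cat > n.py <<'E'
from h import *
import sys
cx,cy,yaw=map(float,sys.argv[1:4])
c,s=np.cos(yaw),np.sin(yaw);M=np.array([[c,-s,0],[s,c,0],[0,0,1]])
W=lambda m:np.array(m)@M.T+[cx,cy,0]
for cam,(x0,x1,y0,y1) in {'scene':(225,305,200,262),'top':(210,300,145,210)}.items():
    p=camera(cam);f=9
    im=cv2.resize(p['frame'][y0:y1,x0:x1,::-1].copy(),None,fx=f,fy=f,interpolation=2)
    q=lambda pts:((proj(p,W(pts))+.5-[x0,y0])*f-.5).round().astype(int)
    cv2.polylines(im,[q([[.065,.1,.014],[.065,-.1,.014],[-.065,-.1,.014],[-.065,.1,.014]])],True,(0,0,255),1)
    for sg in (1,-1): 
        cv2.line(im,*[tuple(int(v) for v in u) for u in q([[0,.07*sg,.014],[0,.07*sg,.031]])],(0,255,0),1)
    cv2.imwrite('pics/nest_%s%s.png'%(cam,sys.argv[4]),im)
E
python3 n.py .665 -.0115 -.146 1
```

```text
(no output)
```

View pics/nest_scene1.png

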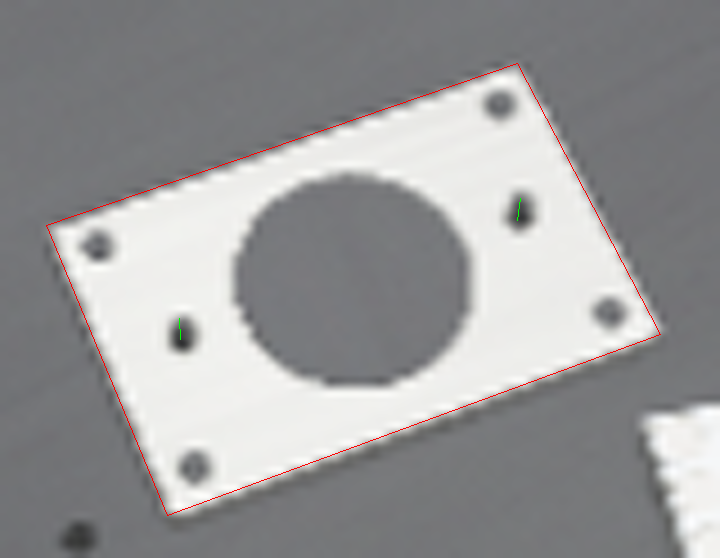

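View pics/nest_top1.png

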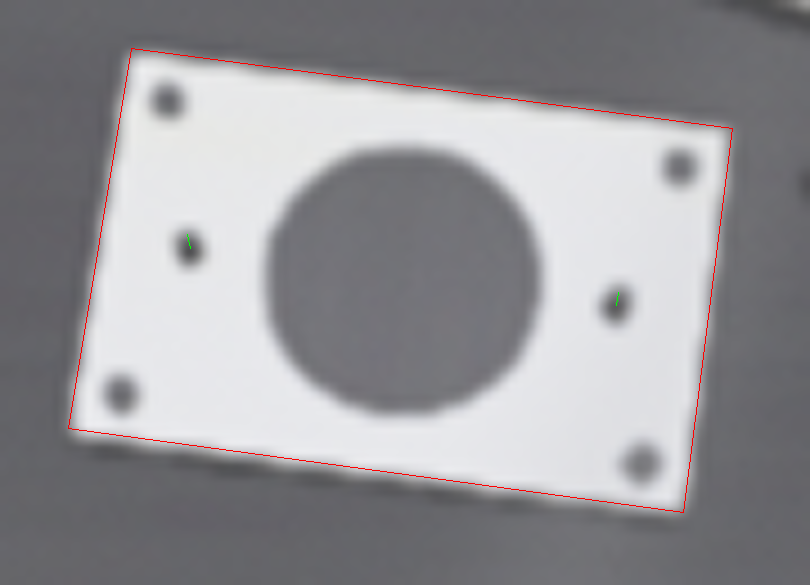

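```bash
python3 -c "
from h import *
goto(.5745,.0018,.14,2.9956)"
```

```text
shift cm [-12.29, -33.09, -5.64] turn [0.001, 0.0, 0.508]
```

Emit:
{"method": "play_rows", "body": {"moves": [[[0.5,0,-2],[0,0,0],0.5],[[1,0,-5],[0,0,0],0.5],[[0,-3,-5.6],[0,0,0.04],0.5],[[-2,-7,-5.6],[0,0,0.1],0.5],[[-4,-11,-5.6],[0,0,0.17],0.5],[[-5.5,-15,-5.6],[0,0,0.23],0.5],[[-7,-19,-5.6],[0,0,0.29],0.5],[[-8.5,-23,-5.6],[0,0,0.35],0.5]]}}

```text
time: 14.68
ee_pos: [0.504, 0.0813, 0.1393]
eef_rot: [-0.005, 1.0, 0.0, -0.0]
ft_force: [0.9, 0.4, -1.5]
width: 0.0114
```

Emit:
{"method": "play_rows", "body": {"moves": [[[-0.3,-4,0],[0,0,0.06],0.5],[[-0.5,-7,0],[0,0,0.1],0.5],[[-0.5,-8.5,0],[0,0,0.13],0.5],[[-0.5,-8.5,0],[0,0,0.15],0.5],[[-0.5,-8.5,0],[0,0,0.158],0.5]]}}

```text
time: 15.3
ee_pos: [0.5088, -0.0009, 0.1396]
eef_rot: [0.072, 0.997, 0.0, 0.0]
ft_force: [-1.0, -0.8, -2.1]
width: 0.0116
```

```bash
python3 -c "
from h import *
st();goto(.5745,.0018,.14,2.9956)"
```

```text
t 15.3 p [ 0.5088 -0.0009  0.1396] phi 2.9973 zax [ 0.     0.001 -1.   ] F [-1.  -0.8 -2.1] T [0.11 0.03 0.05] w 0.0116 q [ 0.68  0.24 -0.86  1.83  0.2   1.15  1.19]
 shift cm [-6.47, 1.21, -0.04] turn [0.001, 0.0, 0.002]
```

Emit:
{"method": "play_rows", "body": {"moves": [[[-2,0.4,0],[0,0,0],0.5],[[-4.5,0.8,0],[0,0,0],0.5],[[-6.2,1.2,0],[0,0,0],0.5],[[-6.5,1.2,0],[0,0,0],0.5],[[-6.5,1.2,2],[0,0,0],0.5],[[-6.5,1.2,4],[0,0,0],0.5],[[-6.5,1.2,4.7],[0,0,0],0.5],[[-6.5,1.2,4.7],[0,0,0],0.5]]}}

```text
time: 16.3
ee_pos: [0.5742, -0.0001, 0.0918]
eef_rot: [0.073, 0.997, -0.0, -0.001]
ft_force: [0.1, 0.3, -2.1]
width: 0.0115
```

```bash
cat > e2.py <<'E'
from ov import *
import sys
X,o=cupframe();print('cup o',o.round(4),'yaw',np.arctan2(X[1,0],X[0,0]).round(4));st()
th=np.linspace(0,2*np.pi,60)
circ=lambda r,z,c=(0,0):np.stack([c[0]+r*np.cos(th),c[1]+r*np.sin(th),0*th+z],1)@X.T+o
c,s=np.cos(-.146),np.sin(-.146);M=np.array([[c,-s,0],[s,c,0],[0,0,1]])
W=lambda m:np.array(m)@M.T+[.665,-.0115,0]
for cam,(x0,x1,y0,y1) in {'scene':(215,315,185,262),'top':(205,300,135,215)}.items():
    p=camera(cam);f=8
    im=cv2.resize(p['frame'][y0:y1,x0:x1,::-1].copy(),None,fx=f,fy=f,interpolation=2)
    q=lambda w:((proj(p,w)+.5-[x0,y0])*f-.5).round().astype(int)
    for w in (circ(.058,.092),circ(.0065,.008,(0,.07)),circ(.0065,.008,(0,-.07))): cv2.polylines(im,[q(w)],True,(0,0,255),1)
    cv2.polylines(im,[q(W([[.065,.1,.014],[.065,-.1,.014],[-.065,-.1,.014],[-.065,.1,.014]]))],True,(0,255,0),1)
    for sg in (1,-1): 
        cv2.line(im,*[tuple(int(v) for v in u) for u in q(W([[0,.07*sg,.014],[0,.07*sg,.031]]))],(0,255,0),1)
    cv2.imwrite('pics/seat_%s%s.png'%(cam,sys.argv[1]),im)
E
python3 e2.py 1
```

```text
cup o [ 0.6647 -0.0134  0.0402] yaw -0.1457
t 16.3 p [ 5.742e-01 -1.000e-04  9.180e-02] phi 2.9958 zax [-0.001 -0.    -1.   ] F [ 0.1  0.3 -2.1] T [ 0.1   0.06 -0.01] w 0.0115 q [ 0.56  0.45 -0.79  1.72  0.35  1.13  1.09]
```

View pics/seat_scene1.png

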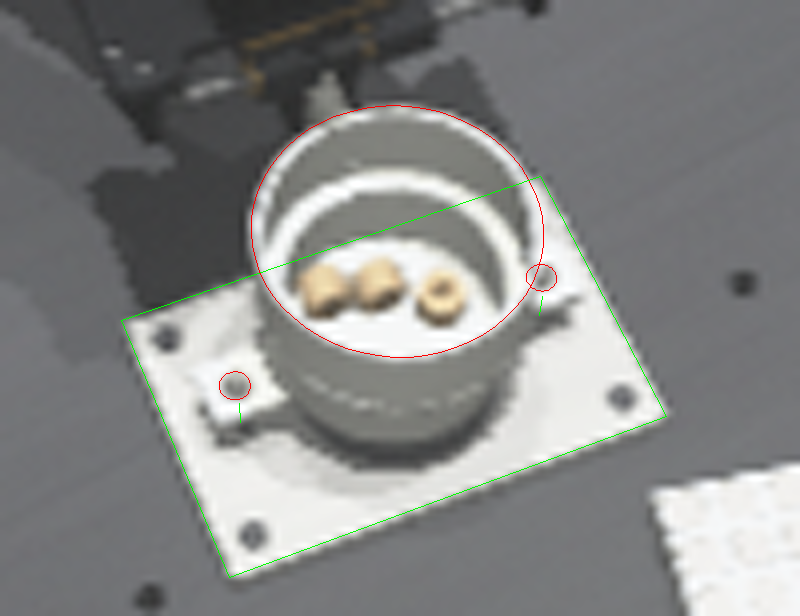

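View pics/seat_top1.png

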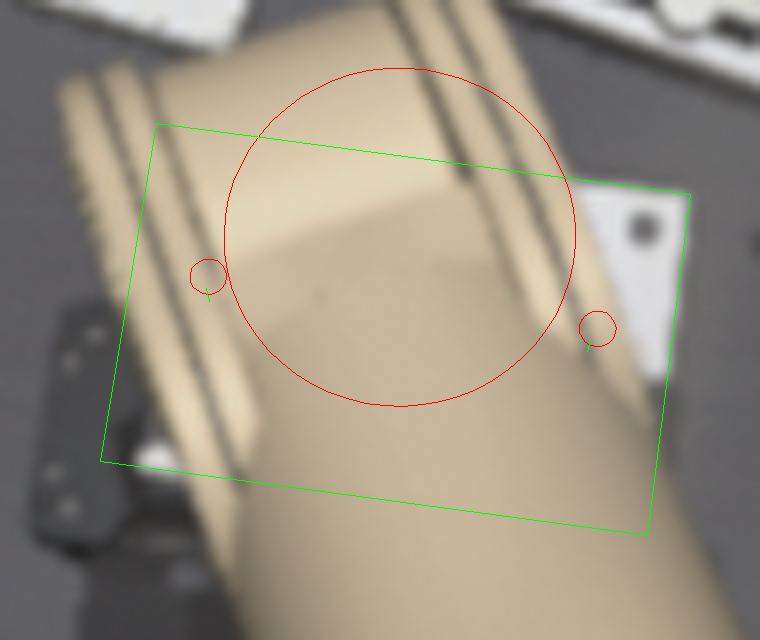

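Emit:
{"method": "play_rows", "body": {"moves": [[[-0.05,0.22,0],[0,0,0],0.5],[[-0.05,0.22,0.4],[0,0,0],0.5],[[-0.05,0.22,0.8],[0,0,0],0.5],[[-0.05,0.22,1.1],[0,0,0],0.5],[[-0.05,0.22,1.3],[0,0,0],0.5],[[-0.05,0.22,1.3],[0,0,0],0.5]]}}

```text
time: 17.15
ee_pos: [0.5756, 0.002, 0.0794]
eef_rot: [0.073, 0.997, -0.0, -0.0]
ft_force: [-0.5, 0.1, -2.4]
width: 0.0115
```

```bash
python3 e2.py 2
```

```text
cup o [ 0.6661 -0.0113  0.0279] yaw -0.1458
t 17.15 p [0.5756 0.002  0.0794] phi 2.9958 zax [-0. -0. -1.] F [-0.5  0.1 -2.4] T [ 0.09  0.04 -0.01] w 0.0115 q [ 0.55  0.47 -0.79  1.72  0.36  1.1   1.08]
```

View pics/seat_scene2.png

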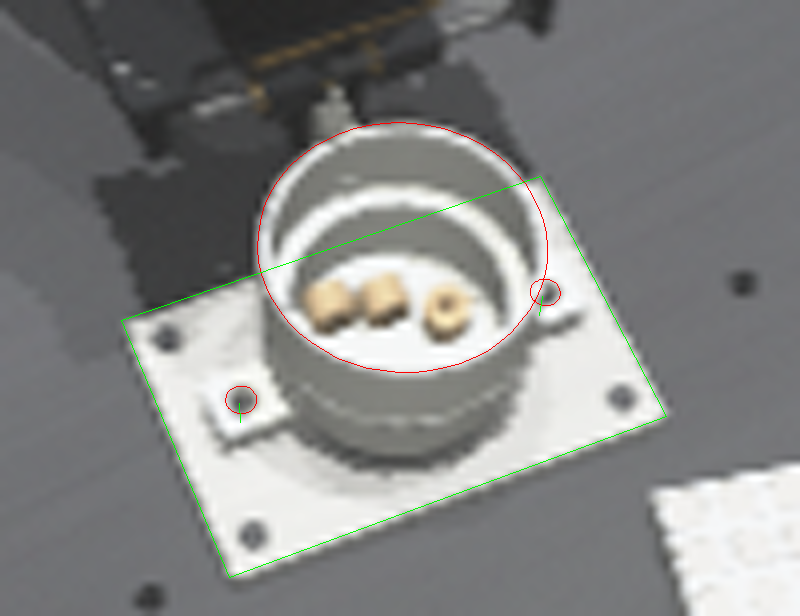

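Emit:
{"method": "play_rows", "body": {"moves": [[[0,0,0.3],[0,0,0],0.5],[[0,0,0.6],[0,0,0],0.5],[[0,0,0.6],[0,0,0],0.5]]}}

```text
time: 17.62
ee_pos: [0.5754, 0.002, 0.0732]
eef_rot: [0.073, 0.997, -0.0, -0.0]
ft_force: [-0.4, 0.1, -2.0]
width: 0.0118
```

```bash
python3 -c "
from h import *
st()"
```

```text
t 17.62 p [0.5754 0.002  0.0732] phi 2.9958 zax [-0. -0. -1.] F [-0.4  0.1 -2. ] T [ 0.17  0.08 -0.03] w 0.0118 q [ 0.55  0.47 -0.78  1.73  0.37  1.09  1.07]
```

Emit:
{"method": "play_rows", "body": {"moves": [[[0,0,0.2],[0,0,0],0.5],[[0,0,0.4],[0,0,0],0.5],[[0,0,0.6],[0,0,0],0.5],[[0,0,0.75],[0,0,0],0.5],[[0,0,0.8],[0,0,0],0.5],[[0,0,0.8],[0,0,0],0.5]]}}

```text
time: 18.38
ee_pos: [0.5758, 0.0021, 0.0658]
eef_rot: [0.073, 0.997, -0.0, 0.0]
ft_force: [-2.3, 0.3, 1.8]
width: 0.0119
```

```bash
python3 e2.py 3
```

```text
cup o [ 0.6664 -0.0112  0.0144] yaw -0.1457
t 18.38 p [0.5758 0.0021 0.0658] phi 2.9959 zax [ 0.001 -0.    -1.   ] F [-2.3  0.3  1.8] T [ 0.1  -0.   -0.02] w 0.0119 q [ 0.55  0.48 -0.78  1.73  0.38  1.08  1.07]
```

View pics/seat_scene3.png

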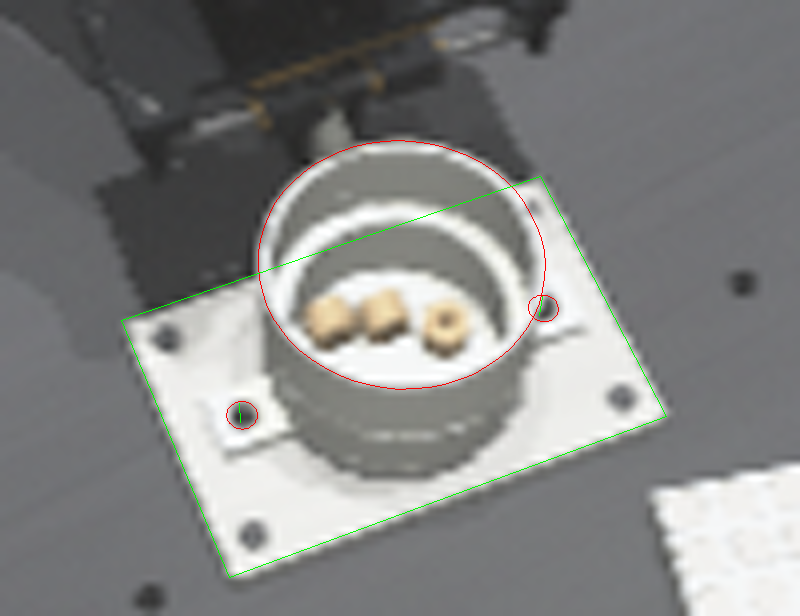

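Emit:
{"method": "play_rows", "body": {"moves": [[[0,0,0.1],[0,0,0],0.5],[[0,0,0.1],[0,0,0],0.5]]}}

```text
time: 18.73
ee_pos: [0.5759, 0.0021, 0.0655]
eef_rot: [0.073, 0.997, -0.0, 0.0]
ft_force: [-5.9, -0.5, 11.1]
width: 0.0114
```

Emit:
{"method": "play_rows", "body": {"moves": [[[0,0,0],[0,0,0],2],[[0,0,0],[0,0,0],2.5],[[0,0,0],[0,0,0],4],[[0,0,0],[0,0,0],6],[[0,0,-2],[0,0,0],6],[[0,0,-5],[0,0,0],6],[[0,0,-9],[0,0,0],6]], "grip_force": 20}}

```text
time: 19.6
ee_pos: [0.5754, 0.0022, 0.1563]
eef_rot: [0.073, 0.997, 0.0, -0.0]
ft_force: [0.8, 0.3, -0.1]
width: 0.0585
```

```bash
python3 -c "
from h import *
st()
for n in ['scene','top','wrist']: save(camera(n),n+'5.png')
s=cv2.imread('pics/scene5.png')
cv2.imwrite('pics/z10.png',cv2.resize(s[165:265,180:320],None,fx=5.5,fy=5.5,interpolation=2))"
```

```text
t 19.6 p [0.5754 0.0022 0.1563] phi 2.9961 zax [-0.  0. -1.] F [ 0.8  0.3 -0.1] T [ 0.07 -0.23  0.05] w 0.0585 q [ 0.59  0.38 -0.82  1.65  0.29  1.24  1.13]
```

View pics/z10.png

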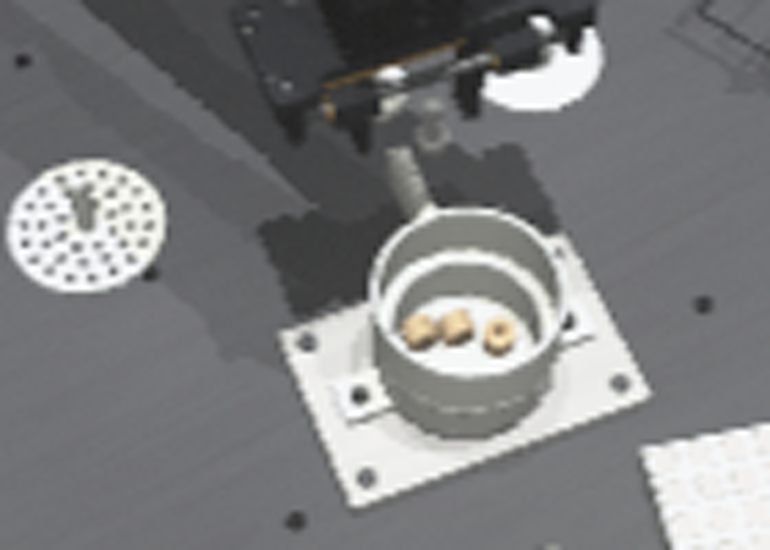

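View pics/wrist5.png

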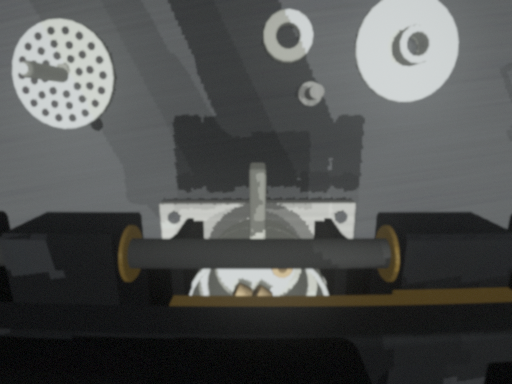

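```bash
cat > loc.py <<'E'
from h import *
import sys
# circle fit: contour of mask -> rays at z -> algebraic circle
def circ(pts):
    A=np.c_[2*pts,np.ones(len(pts))];b=(pts**2).sum(1);s=np.linalg.lstsq(A,b,rcond=None)[0]
    return s[:2],np.sqrt(s[2]+s[:2]@s[:2])
def loc(name,z,cams=('top','scene','wrist'),rexp=None):
    for cam in cams:
        p=camera(cam)
        for m in masks_of(p,name)[:2]:
            g=m['region'].astype(np.uint8)
            cs=cv2.findContours(g,cv2.RETR_EXTERNAL,cv2.CHAIN_APPROX_NONE)[0]
            if not cs: continue
            c=max(cs,key=cv2.contourArea)[:,0,:].astype(float)
            if len(c)<12: continue
            hull=cv2.convexHull(c.astype(np.float32))[:,0]
            pts=np.array([atz(p,u,z)[:2] for u in hull]);ctr,r=circ(pts)
            print(name,cam,'conf',round(m['conf'],2),'ctr',ctr.round(4),'r',r.round(4),'px',np.round(m['at']).tolist(),'resid',np.std(np.linalg.norm(pts-ctr,axis=1)).round(4))
if __name__=='__main__':
    loc('grid',.006);loc('spacer1',.012);loc('cap',.005)
E
python3 loc.py
```

```text
grid top conf 0.97 ctr [ 0.4521 -0.1749] r 0.0446 px [320.0, 246.0] resid 0.0035
grid scene conf 0.92 ctr [ 0.4519 -0.1685] r 0.0491 px [195.0, 206.0] resid 0.0011
grid scene conf 0.56 ctr [0.482  0.3739] r 0.0495 px [326.0, 151.0] resid 0.0096
grid wrist conf 0.97 ctr [ 0.4499 -0.169 ] r 0.0511 px [63.0, 76.0] resid 0.0005
spacer1 top conf 0.44 ctr [0.4503 0.0479] r 0.0221 px [235.0, 246.0] resid 0.0007
spacer1 scene conf 0.7 ctr [ 0.4562 -0.1687] r 0.0506 px [195.0, 207.0] resid 0.0007
spacer1 wrist conf 0.98 ctr [0.4509 0.0482] r 0.0225 px [295.0, 33.0] resid 0.0004
spacer1 wrist conf 0.49 ctr [ 0.6968 -0.0165] r 0.0711 px [258.0, 274.0] resid 0.0036
cap top conf 0.64 ctr [ 0.7443 -0.2691] r 0.07 px [346.0, 152.0] resid 0.0099
cap top conf 0.62 ctr [0.4743 0.1597] r 0.0479 px [195.0, 241.0] resid 0.0005
cap scene conf 0.55 ctr [0.494  0.1623] r 0.0387 px [284.0, 177.0] resid 0.0084
cap wrist conf 0.56 ctr [0.4744 0.1592] r 0.0498 px [412.0, 51.0] resid 0.0005
```

```bash
python3 -c "
from h import *
goto(.450,-.169,.13,2.17)
p=camera('wrist');r=masks_of(p,'bolt');print([(x['at'],x['conf'],atz(p,x['at'],.03)) for x in r])"
```

```text
shift cm [9.95, -18.75, 2.46] turn [-0.0, 0.0, 0.826]
[([314.0, 94.3], 0.66, array([0.50232035, 0.06139952, 0.03      ])), ([247.9, 213.3], 0.27, array([ 0.60042557, -0.01158978,  0.03      ])), ([252.4, 275.3], 0.16, array([ 0.66485927, -0.01710143,  0.03      ]))]
```

Emit:
{"method": "play_rows", "body": {"moves": [[[3,-5,0],[0,0,0.18],5],[[6,-10.5,0],[0,0,0.36],5],[[9,-16,0],[0,0,0.54],5],[[9.9,-18.7,0.5],[0,0,0.7],5],[[9.9,-18.7,1],[0,0,0.826],5],[[9.9,-18.7,2.4],[0,0,0.826],5],[[9.9,-18.7,2.4],[0,0,0.826],5]]}}

```text
time: 21.62
ee_pos: [0.45, -0.1678, 0.1293]
eef_rot: [0.465, 0.885, 0.0, -0.001]
ft_force: [0.0, 1.1, 0.0]
width: 0.0503
```

```bash
python3 -c "
from h import *
from loc import loc
st();goto(.450,-.169,.02,2.17)
p=camera('wrist');save(p,'w6.png');loc('grid',.006,('wrist','scene'))"
```

```text
t 21.62 p [ 0.45   -0.1678  0.1293] phi 2.1738 zax [-0.002  0.001 -1.   ] F [0.  1.1 0. ] T [ 0.06 -0.12  0.01] w 0.0503 q [ 0.89  0.15 -0.67  1.92  0.1   1.11  0.79]
 shift cm [-0.12, -0.05, 10.93] turn [-0.001, -0.002, 0.004]
grid wrist conf 0.96 ctr [ 0.4495 -0.17  ] r 0.0504 px [257.0, 185.0] resid 0.0002
grid wrist conf 0.25 ctr [ 0.6573 -0.0352] r 0.0384 px [502.0, 200.0] resid 0.0068
grid scene conf 0.87 ctr [ 0.4527 -0.1693] r 0.0503 px [195.0, 208.0] resid 0.0008
grid scene conf 0.36 ctr [0.4645 0.4355] r 0.0753 px [331.0, 139.0] resid 0.0068
```

View pics/w6.png

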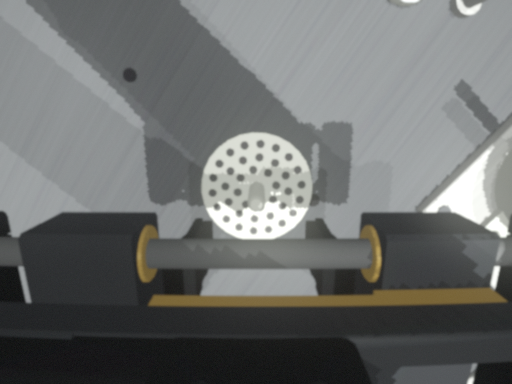

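Emit:
{"method": "play_rows", "body": {"moves": [[[-0.14,-0.13,3.5],[0,0,0],5],[[-0.14,-0.13,7],[0,0,0],5],[[-0.14,-0.13,10],[0,0,0],5],[[-0.14,-0.13,10.8],[0,0,0],4],[[-0.14,-0.13,10.8],[0,0,0],2],[[-0.14,-0.13,10.8],[0,0,0],1],[[-0.14,-0.13,10.8],[0,0,0],1],[[-0.14,-0.13,10.8],[0,0,0],1]], "grip_force": 8}}

```text
time: 22.88
ee_pos: [0.4506, -0.1708, 0.0232]
eef_rot: [0.467, 0.884, -0.0, 0.001]
ft_force: [-1.6, -0.3, 4.8]
width: 0.0135
```

Emit:
{"method": "play_rows", "body": {"moves": [[[0,0,0],[0,0,0],1],[[0,0,0],[0,0,0],3],[[0,0,0],[0,0,0],4],[[0,0,0],[0,0,0.18],4],[[0,0,0],[0,0,0.36],4],[[0,0,0],[0,0,0.54],4],[[0,0,0],[0,0,0.72],4],[[0,0,0],[0,0,0.9],4]]}}

```text
time: 23.88
ee_pos: [0.4501, -0.1704, 0.0224]
eef_rot: [0.807, 0.591, -0.0, -0.0]
ft_force: [-0.5, -0.5, -0.5]
width: 0.04
```

Emit:
{"method": "play_rows", "body": {"moves": [[[0,0,0],[0,0,0.17],4],[[0,0,0],[0,0,0.34],4],[[0,0,0],[0,0,0.51],4],[[0,0,0],[0,0,0.67],4],[[0,0,0],[0,0,0.67],3],[[0,0,0],[0,0,0.67],1.8],[[0,0,0],[0,0,0.67],1],[[0,0,0],[0,0,0.67],1]]}}

```text
time: 24.88
ee_pos: [0.4502, -0.1705, 0.0225]
eef_rot: [0.955, 0.296, -0.0, -0.0]
ft_force: [-0.4, -0.3, -0.6]
width: 0.0137
```

Emit:
{"method": "play_rows", "body": {"moves": [[[0,0,0],[0,0,0],1],[[0,0,0],[0,0,0],1],[[0,0,0],[0,0,0],1]], "grip_force": 40}}

```text
time: 25.25
ee_pos: [0.4502, -0.1705, 0.0225]
eef_rot: [0.955, 0.295, -0.0, 0.0]
ft_force: [0.1, 0.2, -1.0]
width: 0.0132
```

```bash
python3 -c "
from h import *
st()
p=camera('wrist');save(p,'w7.png')"
```

```text
t 25.25 p [ 0.4502 -0.1705  0.0225] phi 0.5999 zax [-0. -0. -1.] F [ 0.1  0.2 -1. ] T [ 0.04  0.07 -0.05] w 0.0132 q [ 0.63  0.27 -0.4   2.02  0.14  0.88 -0.81]
```

View pics/w7.png

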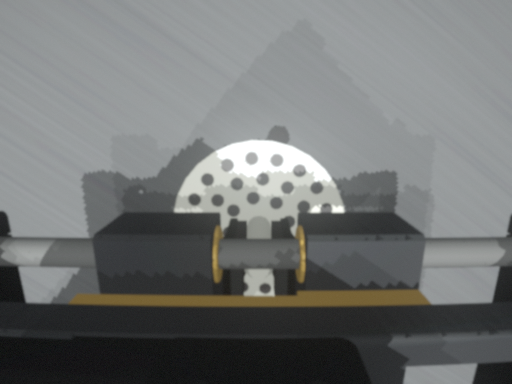

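Emit:
{"method": "play_rows", "body": {"moves": [[[0,0,-2],[0,0,0],1],[[0,0,-6],[0,0,0],1],[[0,0,-10],[0,0,0],1],[[0,0,-13.8],[0,0,0],1],[[0,0,-13.8],[0,0,0],1]]}}

```text
time: 25.92
ee_pos: [0.4519, -0.171, 0.1633]
eef_rot: [0.955, 0.295, 0.002, 0.002]
ft_force: [1.1, -0.6, -2.1]
width: 0.0127
```

```bash
cat > cu.py <<'E'
from h import *
import sys
cx,cy=map(float,sys.argv[1:3]);yaw=-.146
c,s=np.cos(yaw),np.sin(yaw);M=np.array([[c,-s,0],[s,c,0],[0,0,1]])
th=np.linspace(0,2*np.pi,80)
W=lambda m:np.array(m)@M.T+[cx,cy,.014]
ci=lambda r,z,y=0:W(np.stack([r*np.cos(th),y+r*np.sin(th),0*th+z],1))
out=[]
for cam,(x0,x1,y0,y1) in {'scene':(220,310,185,260),'top':(205,300,135,215)}.items():
    p=camera(cam);f=7
    im=cv2.resize(p['frame'][y0:y1,x0:x1,::-1].copy(),None,fx=f,fy=f,interpolation=2)
    q=lambda w:((proj(p,w)+.5-[x0,y0])*f-.5).round().astype(int)
    for w in (ci(.058,.092),ci(.054,.092),ci(.046,.048),ci(.0065,.008,.07),ci(.0065,.008,-.07)): cv2.polylines(im,[q(w)],True,(0,0,255),1)
    cv2.imwrite('pics/cup_%s%s.png'%(cam,sys.argv[3]),im)
E
python3 cu.py .6656 -.0113 1
python3 -c "
from h import *
st()"
```

```text
t 26.02 p [ 0.45   -0.1705  0.1602] phi 0.5998 zax [-0. -0. -1.] F [-0.7 -0.7 -1.9] T [-0.03  0.03 -0.01] w 0.0129 q [ 0.66  0.09 -0.41  1.89  0.04  1.17 -0.73]
```

View pics/cup_scene1.png

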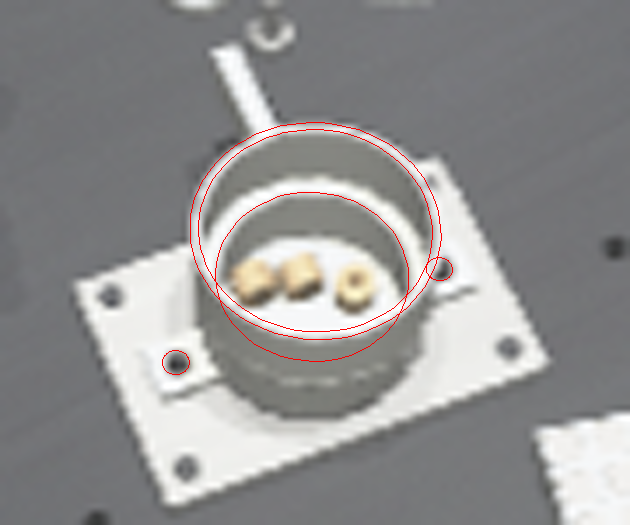

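View pics/cup_top1.png

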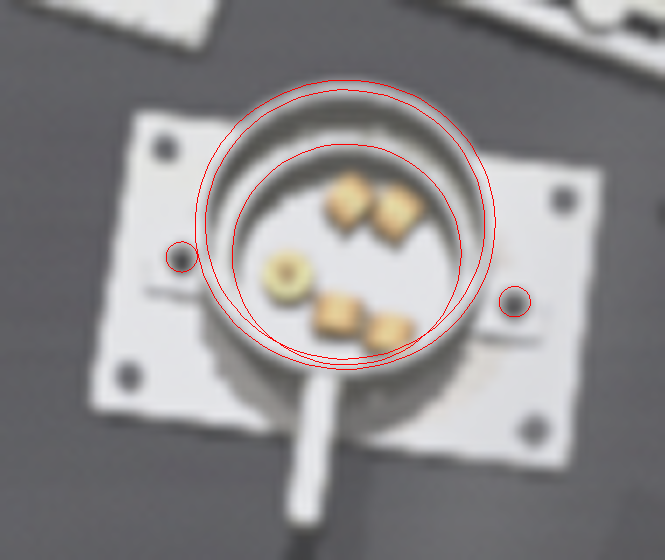

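```bash
python3 -c "
from h import *
goto(.6653,-.0113,.16,.6)"
```

```text
shift cm [26.76, -0.99, 0.01] turn [0.0, 0.0, -0.0]
```

Emit:
{"method": "play_rows", "body": {"moves": [[[3,0,0],[0,0,0],1],[[7,-0.2,0],[0,0,0],1],[[12,-0.4,0],[0,0,0],1],[[17,-0.6,0],[0,0,0],1],[[22,-0.8,0],[0,0,0],1],[[25.5,-1,0],[0,0,0],1],[[26.8,-1,0],[0,0,0],1],[[26.8,-1,0],[0,0,0],1]]}}

```text
time: 27.02
ee_pos: [0.6653, -0.0107, 0.159]
eef_rot: [0.955, 0.296, -0.001, -0.0]
ft_force: [-0.3, -0.1, -1.4]
width: 0.0128
```

```bash
cat > gz.py <<'E'
from h import *
import sys
# grid overlay given tool pose: offset dz underside below tcp
dz=float(sys.argv[1]);rad=float(sys.argv[3]);s=read_state();st();o=np.array(s['ee_pos'])-[0,0,dz]
goto(.6653,-.0113,s['ee_pos'][2],float(sys.argv[4]) if len(sys.argv)>4 else .6)
th=np.linspace(0,2*np.pi,80)
ci=lambda c,r,z:np.stack([c[0]+r*np.cos(th),c[1]+r*np.sin(th),0*th+z],1)
for cam,(x0,x1,y0,y1) in {'scene':(215,315,165,260)}.items():
    p=camera(cam);f=6
    im=cv2.resize(p['frame'][y0:y1,x0:x1,::-1].copy(),None,fx=f,fy=f,interpolation=2)
    q=lambda w:((proj(p,w)+.5-[x0,y0])*f-.5).round().astype(int)
    cv2.polylines(im,[q(ci(o,rad,o[2]))],True,(0,255,0),1)
    for r in (.054,.058): cv2.polylines(im,[q(ci((.6653,-.0113),r,.106))],True,(0,0,255),1)
    cv2.imwrite('pics/g_%s%s.png'%(cam,sys.argv[2]),im)
E
python3 gz.py .0225 1 .051
```

```text
t 27.02 p [ 0.6653 -0.0107  0.159 ] phi 0.6006 zax [-0.002  0.    -1.   ] F [-0.3 -0.1 -1.4] T [-0.05  0.03 -0.  ] w 0.0128 q [ 0.3   0.51 -0.49  1.4   0.24  1.3  -1.18]
 shift cm [-0.03, 0.05, -0.0] turn [-0.001, 0.002, 0.001]
```

View pics/g_scene1.png

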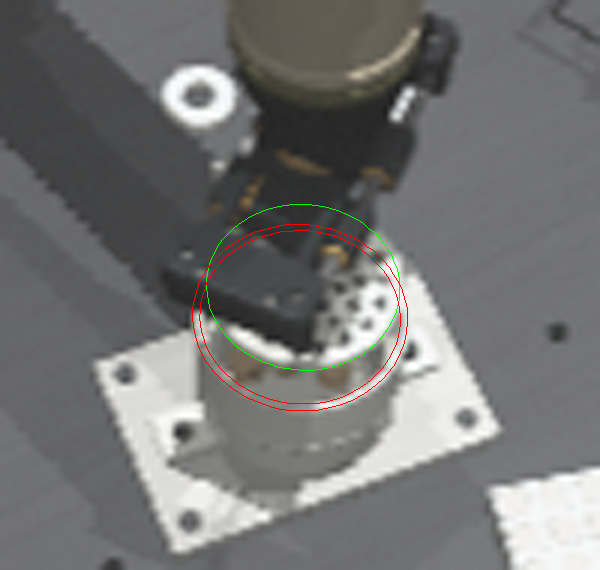

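Emit:
{"method": "play_rows", "body": {"moves": [[[-0.03,0.05,1],[0,0,0],1],[[-0.03,0.05,2],[0,0,0],1],[[-0.03,0.05,2.7],[0,0,0],1],[[-0.03,0.05,3.2],[0,0,0],1],[[-0.03,0.05,3.6],[0,0,0],1],[[-0.03,0.05,4],[0,0,0],1],[[-0.03,0.05,4],[0,0,0],1]]}}

```text
time: 27.95
ee_pos: [0.6657, -0.0115, 0.1203]
eef_rot: [0.955, 0.295, -0.0, -0.0]
ft_force: [0.4, 0.6, -0.4]
width: 0.013
```

```bash
python3 gz.py .0225 2 .051
```

```text
t 27.95 p [ 0.6657 -0.0115  0.1203] phi 0.5999 zax [-0. -0. -1.] F [ 0.4  0.6 -0.4] T [-0.    0.04 -0.  ] w 0.013 q [ 0.3   0.54 -0.48  1.44  0.26  1.23 -1.19]
 shift cm [-0.02, -0.04, 0.0] turn [-0.0, 0.0, -0.0]
```

View pics/g_scene2.png

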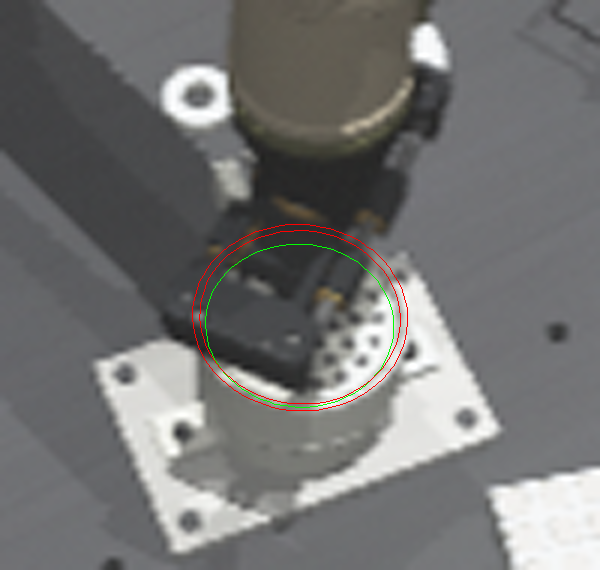

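Emit:
{"method": "play_rows", "body": {"moves": [[[-0.02,-0.02,0.5],[0,0,0],1],[[-0.02,-0.02,1.1],[0,0,0],1],[[-0.02,-0.02,1.7],[0,0,0],1],[[-0.02,-0.02,2.3],[0,0,0],1],[[-0.02,-0.02,2.9],[0,0,0],1],[[-0.02,-0.02,3.3],[0,0,0],1],[[-0.02,-0.02,3.3],[0,0,0],1]]}}

```text
time: 28.88
ee_pos: [0.6654, -0.0115, 0.0872]
eef_rot: [0.955, 0.295, -0.0, -0.0]
ft_force: [-0.1, 0.8, -2.3]
width: 0.013
```

Emit:
{"method": "play_rows", "body": {"moves": [[[0,0,0.15],[0,0,0],1],[[0,0,0.3],[0,0,0],1],[[0,0,0.3],[0,0,0],1]]}}

```text
time: 29.25
ee_pos: [0.6656, -0.0115, 0.0846]
eef_rot: [0.955, 0.295, 0.0, 0.0]
ft_force: [0.6, -0.4, -0.7]
width: 0.0128
```

```bash
python3 gz.py .0225 3 .051
```

```text
t 29.25 p [ 0.6656 -0.0115  0.0846] phi 0.5997 zax [ 0. -0. -1.] F [ 0.6 -0.4 -0.7] T [ 0.04 -0.01 -0.07] w 0.0128 q [ 0.29  0.57 -0.48  1.48  0.27  1.16 -1.2 ]
 shift cm [-0.02, -0.04, -0.0] turn [0.0, -0.0, -0.0]
```

View pics/g_scene3.png

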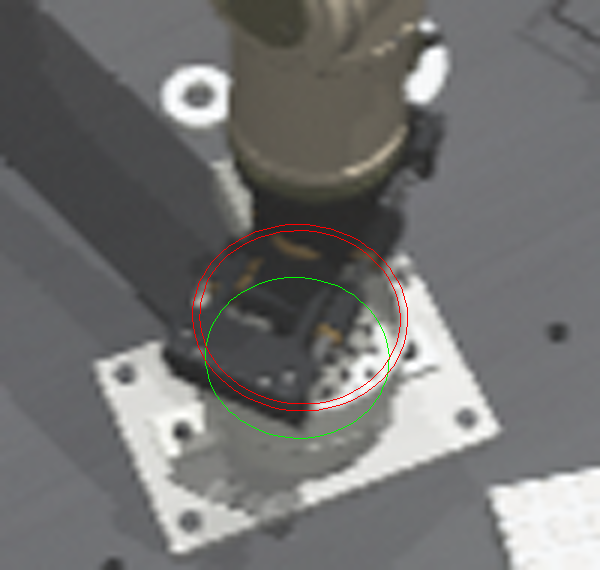

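Emit:
{"method": "play_rows", "body": {"moves": [[[0,0,0.08],[0,0,0],1],[[0,0,0.08],[0,0,0],2],[[0,0,0.08],[0,0,0],3],[[0,0,0.08],[0,0,0],3],[[0,0,-2],[0,0,0],3],[[0,0,-5],[0,0,0],3],[[0,0,-10],[0,0,0],3]], "grip_force": 20}}

```text
time: 30.18
ee_pos: [0.6649, -0.0115, 0.1857]
eef_rot: [0.955, 0.295, -0.001, -0.0]
ft_force: [0.4, 0.1, 0.0]
width: 0.0301
```

```bash
python3 -c "
from h import *
from loc import loc
st();loc('spacer1',.012);goto(.4506,.048,.13,.6)"
```

```text
t 30.18 p [ 0.6649 -0.0115  0.1857] phi 0.6 zax [-0.002  0.    -1.   ] F [0.4 0.1 0. ] T [-0.02 -0.07  0.  ] w 0.0301 q [ 0.3   0.49 -0.49  1.37  0.23  1.34 -1.17]
spacer1 top conf 0.56 ctr [ 0.7532 -0.2637] r 0.0747 px [342.0, 145.0] resid 0.003
spacer1 top conf 0.54 ctr [0.4497 0.0495] r 0.023 px [232.0, 246.0] resid 0.0003
spacer1 scene conf 0.39 ctr [0.4546 0.0481] r 0.0231 px [250.0, 183.0] resid 0.0013
 shift cm [-14.35, -17.03, 5.45] turn [-0.0, 0.001, -0.0]
```

```bash
python3 -c "
from h import *
p=camera('top');r=masks_of(p,'bolt');print([(x['at'],x['conf'],atz(p,x['at'],.03)) for x in r])
goto(.4506,.0485,.13,.245)"
```

```text
[([228.6, 230.5], 0.36, array([0.50131376, 0.06121805, 0.03      ]))]
 shift cm [-14.3, -17.06, 5.4] turn [-0.001, 0.002, 0.355]
```

Emit:
{"method": "play_rows", "body": {"moves": [[[-3.5,-4,0],[0,0,0.1],6.5],[[-7,-8,0],[0,0,0.2],6.5],[[-10.5,-12.5,0],[0,0,0.3],6.5],[[-13.5,-16,1],[0,0,0.355],6.5],[[-14.3,-17.1,3],[0,0,0.355],6.5],[[-14.3,-17.1,5.4],[0,0,0.355],6.5],[[-14.3,-17.1,5.4],[0,0,0.355],6.5],[[-14.3,-17.1,5.4],[0,0,0.355],6.5]]}}

```text
time: 31.58
ee_pos: [0.4513, 0.049, 0.1311]
eef_rot: [0.993, 0.122, 0.0, -0.0]
ft_force: [-0.1, -0.1, 0.5]
width: 0.0654
```

```bash
python3 -c "
from h import *
from loc import loc
st();loc('spacer1',.012,('wrist','wrist'))
p=camera('wrist');save(p,'w8.png')
loc('spacer1',.012,('scene',))
goto(.4506,.0485,.003,.245)"
python3 cu.py .6653 -.0113 5
```

```text
t 31.57 p [0.4513 0.049  0.1311] phi 0.2448 zax [ 0.  0. -1.] F [-0.1 -0.1  0.5] T [ 0.03 -0.02  0.02] w 0.0654 q [ 0.33  0.07 -0.55  1.98  0.04  1.1  -1.56]
spacer1 wrist conf 0.81 ctr [0.4512 0.0488] r 0.0229 px [263.0, 198.0] resid 0.0004
spacer1 wrist conf 0.95 ctr [0.451  0.0489] r 0.0228 px [254.0, 200.0] resid 0.0003
spacer1 wrist conf 0.51 ctr [0.4755 0.1574] r 0.0482 px [147.0, 128.0] resid 0.0002
spacer1 scene conf 0.47 ctr [0.4549 0.0505] r 0.0198 px [251.0, 180.0] resid 0.0009
 shift cm [-0.08, 0.02, 12.78] turn [0.0, -0.0, -0.0]
```

View pics/w8.png

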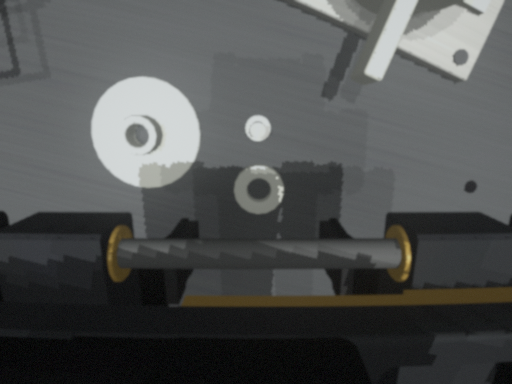

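View pics/cup_scene5.png

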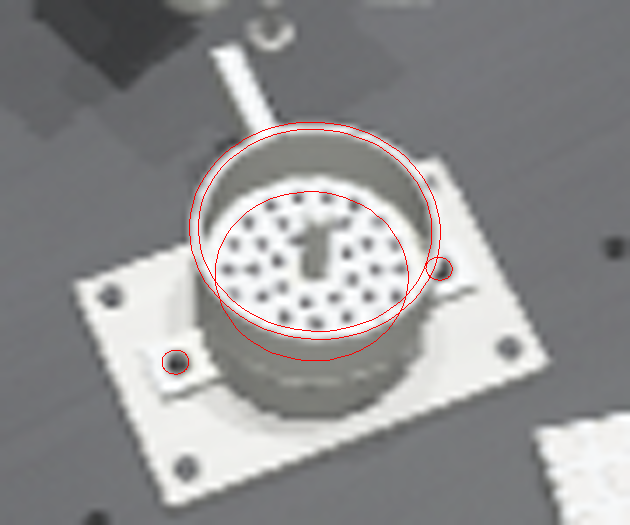

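View pics/cup_top5.png

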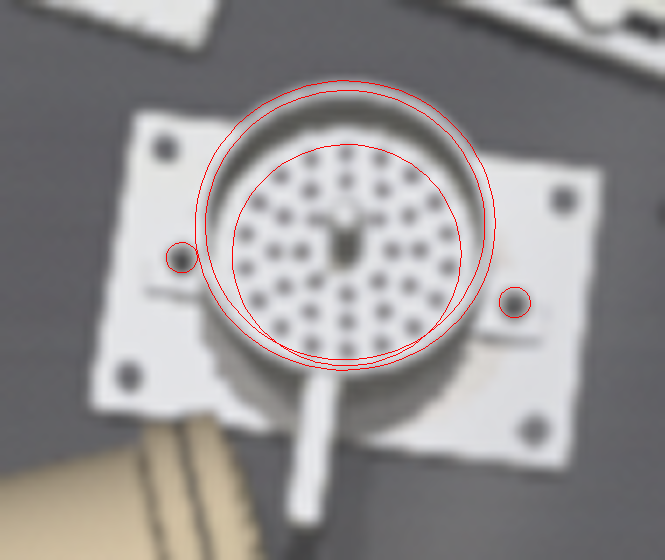

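Emit:
{"method": "play_rows", "body": {"moves": [[[0,0,4],[0,0,0],6.5],[[0,0,8],[0,0,0],6.5],[[0,0,11],[0,0,0],6.5],[[0,0,12.3],[0,0,0],6.5],[[0,0,12.7],[0,0,0],6.5],[[0,0,12.7],[0,0,0],5],[[0,0,12.7],[0,0,0],4],[[0,0,12.7],[0,0,0],4]], "grip_force": 10}}

```text
time: 33.02
ee_pos: [0.4516, 0.0489, 0.0042]
eef_rot: [0.993, 0.122, 0.001, 0.0]
ft_force: [-0.0, 0.1, 3.9]
width: 0.0444
```

Emit:
{"method": "play_rows", "body": {"moves": [[[0,0,0],[0,0,0],4],[[0,0,0],[0,0,0],4],[[0,0,0],[0,0,0],4]], "grip_force": 25}}

```text
time: 33.4
ee_pos: [0.4516, 0.0489, 0.0042]
eef_rot: [0.993, 0.122, 0.001, 0.0]
ft_force: [-1.4, -0.0, 6.6]
width: 0.0445
```

Emit:
{"method": "play_rows", "body": {"moves": [[[0,0,-2],[0,0,0],4],[[0,0,-6],[0,0,0],4],[[0,0,-10],[0,0,0],4],[[0,0,-14],[0,0,0],4],[[0,0,-15.6],[0,0,0],4],[[0,0,-15.6],[0,0,0],4]]}}

```text
time: 34.15
ee_pos: [0.4514, 0.0489, 0.1599]
eef_rot: [0.993, 0.122, 0.001, 0.0]
ft_force: [0.2, 0.3, -1.4]
width: 0.0446
```

```bash
python3 -c "
from h import *
from loc import loc
st();z=read_state()['ee_pos'][2]
p=camera('wrist');save(p,'w9.png')
goto(.6653,-.0113,.16,.245)"
```

```text
t 34.15 p [0.4514 0.0489 0.1599] phi 0.2446 zax [ 0.002 -0.    -1.   ] F [ 0.2  0.3 -1.4] T [ 0.08  0.03 -0.  ] w 0.0446 q [ 0.35  0.03 -0.56  1.95  0.02  1.16 -1.55]
 shift cm [19.37, 11.03, -0.13] turn [0.0, 0.001, -0.0]
```

View pics/w9.png

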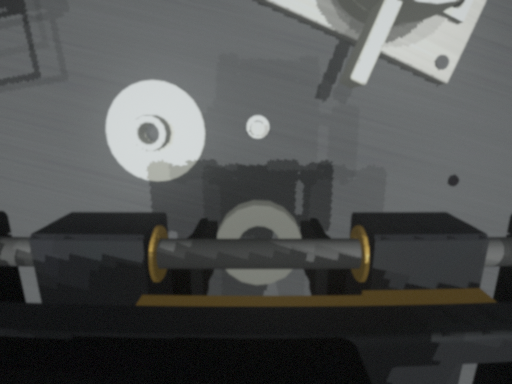

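```bash
cat > rg.py <<'E'
from h import *
import sys
zt,r,name=float(sys.argv[1]),float(sys.argv[2]),sys.argv[3]
p=camera('wrist');o=np.array(read_state()['ee_pos'])
th=np.linspace(0,2*np.pi,80)
im=cv2.resize(p['frame'][150:330,150:370,::-1].copy(),None,fx=3.5,fy=3.5,interpolation=2)
q=lambda w:((proj(p,w)+.5-[150,150])*3.5-.5).round().astype(int)
cv2.polylines(im,[q(np.stack([o[0]+r*np.cos(th),o[1]+r*np.sin(th),0*th+o[2]+zt],1))],True,(0,0,255),1)
cv2.imwrite('pics/'+name,im)
E
python3 rg.py .0078 .023 rg1.png
```

```text
(no output)
```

View pics/rg1.png

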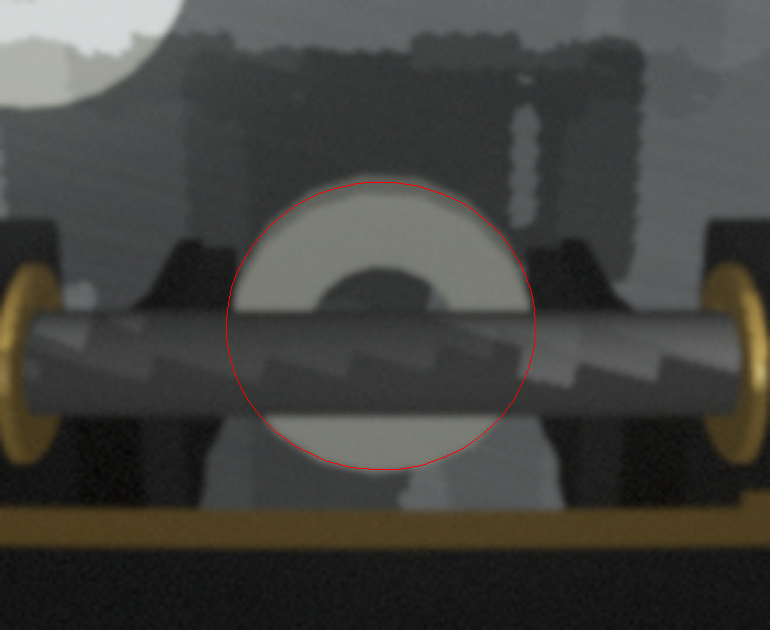

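Emit:
{"method": "play_rows", "body": {"moves": [[[3,1.7,0],[0,0,0],4],[[7,4,0],[0,0,0],4],[[11.5,6.5,0],[0,0,0],4],[[16,9.1,0],[0,0,0],4],[[18.7,10.6,0],[0,0,0],4],[[19.4,11,0],[0,0,0],4],[[19.4,11,0],[0,0,0],4],[[19.4,11,0],[0,0,0],4]]}}

```text
time: 35.25
ee_pos: [0.665, -0.0101, 0.1593]
eef_rot: [0.992, 0.123, -0.0, -0.0]
ft_force: [-0.1, -0.3, -0.4]
width: 0.0443
```

```bash
python3 gz.py .0042 5 .023 .245; python3 rg.py -.0380 .007 rg2.png
```

```text
t 35.25 p [ 0.665  -0.0101  0.1593] phi 0.2457 zax [-0.001 -0.    -1.   ] F [-0.1 -0.3 -0.4] T [ 0.01 -0.02 -0.  ] w 0.0443 q [ 0.29  0.5  -0.48  1.4   0.23  1.29 -1.53]
 shift cm [0.0, 0.12, -0.0] turn [-0.0, 0.001, 0.001]
```

View pics/rg2.png

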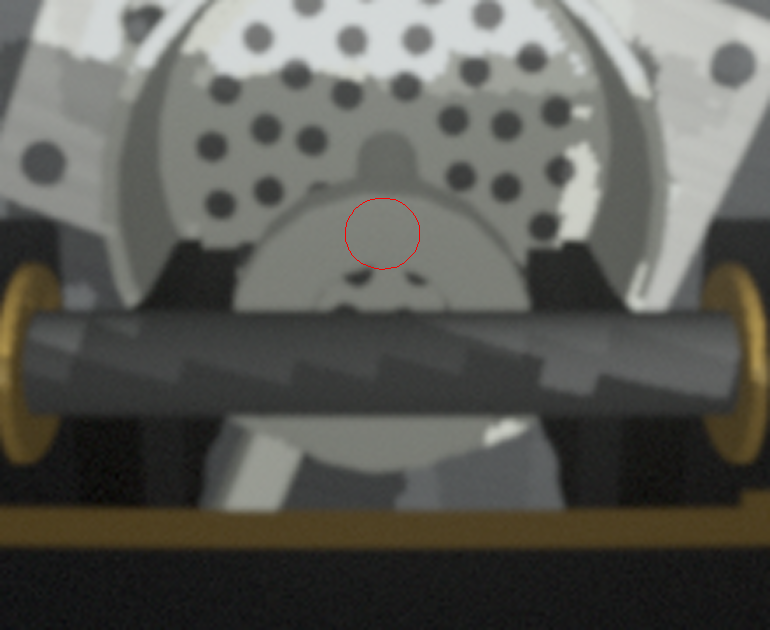

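View pics/g_scene5.png

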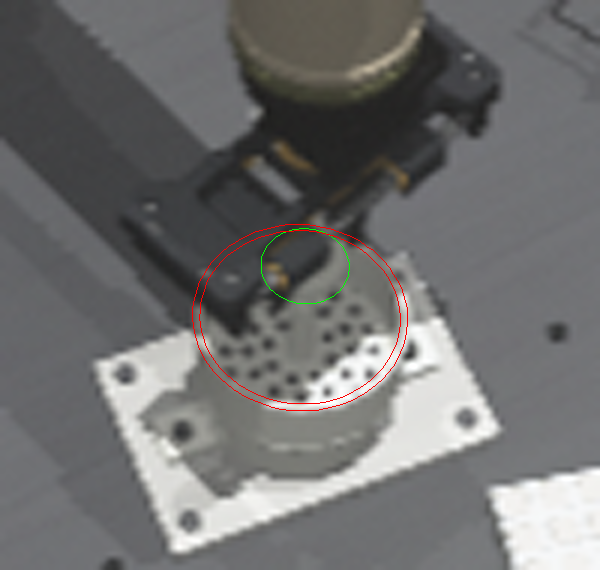

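Emit:
{"method": "play_rows", "body": {"moves": [[[0.03,0.13,0],[0,0,0],4],[[0.03,0.13,1.2],[0,0,0],4],[[0.03,0.13,2.2],[0,0,0],4],[[0.03,0.13,3],[0,0,0],4],[[0.03,0.13,3.8],[0,0,0],4],[[0.03,0.13,4.6],[0,0,0],4],[[0.03,0.13,5],[0,0,0],4],[[0.03,0.13,5],[0,0,0],4]]}}

```text
time: 36.35
ee_pos: [0.6664, -0.0119, 0.1093]
eef_rot: [0.993, 0.122, -0.0, 0.0]
ft_force: [-0.0, -0.2, -0.3]
width: 0.0447
```

```bash
python3 gz.py .0042 6 .023 .245; python3 rg.py -.0380 .007 rg3.png
```

```text
t 36.35 p [ 0.6664 -0.0119  0.1093] phi 0.2448 zax [-0. -0. -1.] F [-0.  -0.2 -0.3] T [ 0.05  0.01 -0.02] w 0.0447 q [ 0.28  0.54 -0.47  1.45  0.25  1.2  -1.54]
 shift cm [-0.09, -0.09, 0.0] turn [-0.0, 0.0, -0.0]
```

View pics/rg3.png

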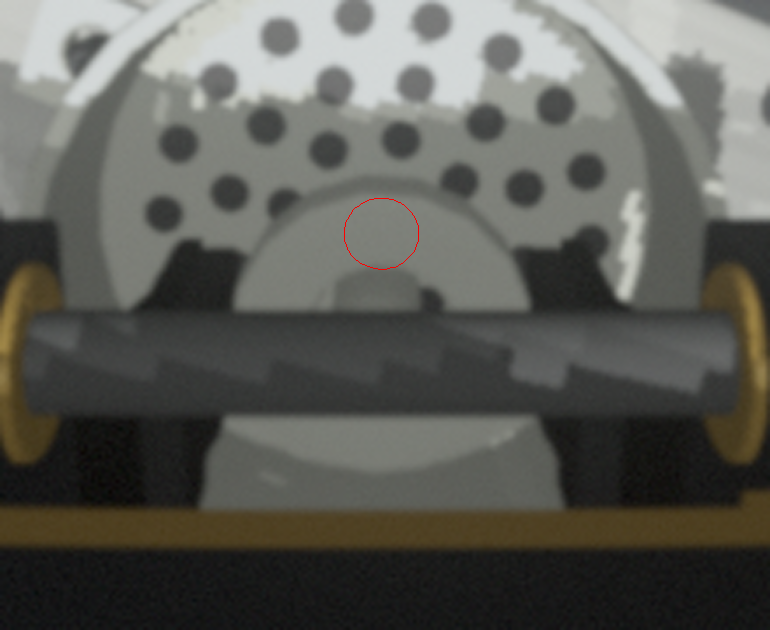

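Emit:
{"method": "play_rows", "body": {"moves": [[[-0.08,-0.07,0.6],[0,0,0],4],[[-0.08,-0.07,1.2],[0,0,0],4],[[-0.08,-0.07,1.8],[0,0,0],4],[[-0.08,-0.07,2.5],[0,0,0],4],[[-0.08,-0.07,3.1],[0,0,0],4],[[-0.08,-0.07,3.5],[0,0,0],4],[[-0.08,-0.07,3.6],[0,0,0],4],[[-0.08,-0.07,3.6],[0,0,0],4]]}}

```text
time: 37.45
ee_pos: [0.6657, -0.0115, 0.0737]
eef_rot: [0.993, 0.122, 0.0, 0.0]
ft_force: [0.0, 0.7, 0.2]
width: 0.0443
```

Emit:
{"method": "play_rows", "body": {"moves": [[[0,0,0.1],[0,0,0],4.4],[[0,0,0.1],[0,0,0],5],[[0,0,0.1],[0,0,0],5.6],[[0,0,0.1],[0,0,0],5.6],[[0,0,-1],[0,0,0],5.6],[[0,0,-4],[0,0,0],5.6],[[0,0,-9],[0,0,0],5.6]], "grip_force": 10}}

```text
time: 38.33
ee_pos: [0.6647, -0.0116, 0.1638]
eef_rot: [0.993, 0.122, -0.001, -0.0]
ft_force: [1.1, 0.3, 0.7]
width: 0.0558
```

```bash
python3 -c "
from h import *
from loc import loc
st();loc('cap',.005,('top','scene'))
goto(.4745,.1592,.14,.6)"
```

```text
t 38.33 p [ 0.6647 -0.0116  0.1638] phi 0.2449 zax [-0.003  0.    -1.   ] F [1.1 0.3 0.7] T [ 0.03 -0.05  0.03] w 0.0558 q [ 0.29  0.5  -0.48  1.4   0.23  1.3  -1.52]
cap top conf 0.72 ctr [0.475  0.1608] r 0.0483 px [193.0, 241.0] resid 0.0008
cap top conf 0.42 ctr [0.5548 0.4   ] r 0.0743 px [103.0, 203.0] resid 0.0106
 shift cm [-14.48, -21.2, 2.48] turn [0.001, -0.003, -0.355]
```

Emit:
{"method": "play_rows", "body": {"moves": [[[-3,-4.5,0],[0,0,-0.08],6],[[-6.5,-9.5,0],[0,0,-0.16],6],[[-10,-14.5,0],[0,0,-0.25],6],[[-13,-19,0],[0,0,-0.32],6],[[-14.5,-21.2,1],[0,0,-0.355],6],[[-14.5,-21.2,2.5],[0,0,-0.355],6],[[-14.5,-21.2,2.5],[0,0,-0.355],6],[[-14.5,-21.2,2.5],[0,0,-0.355],6]]}}

```text
time: 39.52
ee_pos: [0.4741, 0.1583, 0.1384]
eef_rot: [0.956, 0.295, -0.0, -0.0]
ft_force: [-0.3, 0.0, 0.1]
width: 0.0602
```

```bash
python3 -c "
from h import *
from loc import loc
st();loc('cap',.005,('wrist','wrist'))
p=camera('wrist');save(p,'w10.png')
goto(.4745,.1597,.0085,.6)"
python3 cu.py .6653 -.0113 6
```

```text
t 39.52 p [0.4741 0.1583 0.1384] phi 0.5979 zax [-0.001  0.    -1.   ] F [-0.3  0.   0.1] T [ 0.03  0.   -0.06] w 0.0602 q [ 0.21  0.19 -0.68  1.86  0.13  1.14 -1.49]
cap wrist conf 0.81 ctr [0.4745 0.1606] r 0.0492 px [252.0, 178.0] resid 0.0003
cap wrist conf 0.67 ctr [0.4746 0.1609] r 0.0492 px [256.0, 177.0] resid 0.0002
cap wrist conf 0.24 ctr [0.4982 0.3917] r 0.0506 px [75.0, 32.0] resid 0.005
 shift cm [0.09, -0.03, 13.02] turn [0.0, -0.0, -0.001]
```

View pics/w10.png

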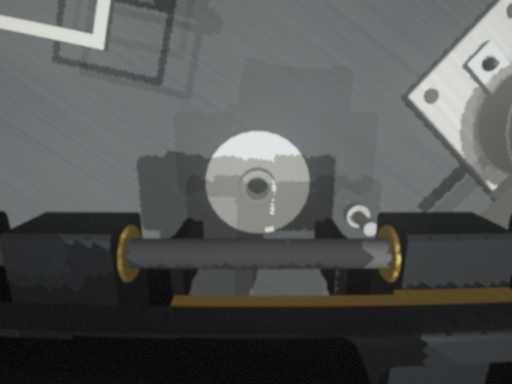

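View pics/cup_scene6.png

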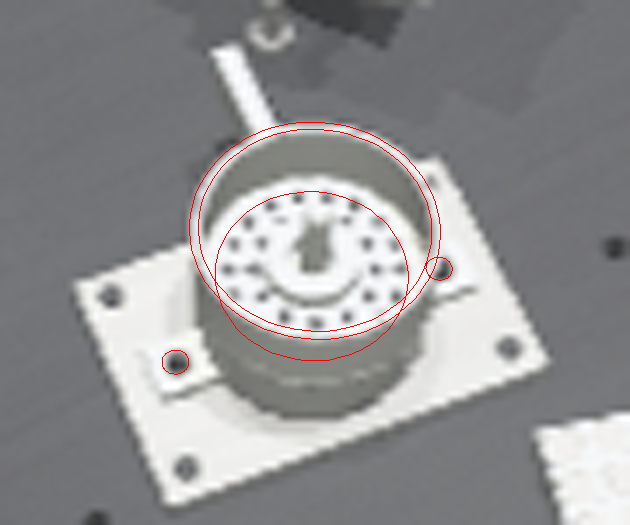

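View pics/cup_top6.png

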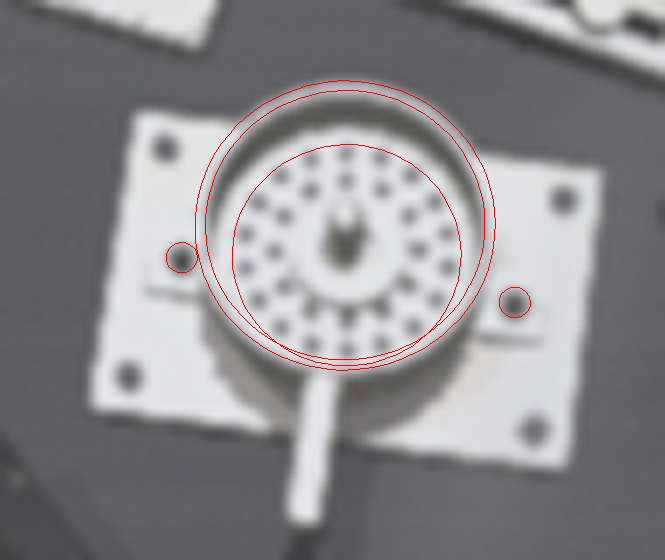

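Emit:
{"method": "play_rows", "body": {"moves": [[[0.14,-0.14,4],[0,0,0],6],[[0.14,-0.14,8],[0,0,0],6],[[0.14,-0.14,11.5],[0,0,0],6],[[0.14,-0.14,12.7],[0,0,0],6],[[0.14,-0.14,13],[0,0,0],5],[[0.14,-0.14,13],[0,0,0],4],[[0.14,-0.14,13],[0,0,0],3],[[0.14,-0.14,13],[0,0,0],3]], "grip_force": 6}}

```text
time: 40.88
ee_pos: [0.4746, 0.1612, 0.0094]
eef_rot: [0.955, 0.295, 0.001, 0.0]
ft_force: [-0.5, -0.9, 5.7]
width: 0.034
```

Emit:
{"method": "play_rows", "body": {"moves": [[[0,0,0],[0,0,0],3],[[0,0,0],[0,0,0],4.5],[[0,0,0],[0,0,0],6],[[0,0,0],[0,0,-0.18],6],[[0,0,0],[0,0,-0.36],6],[[0,0,0],[0,0,-0.54],6],[[0,0,0],[0,0,-0.72],6],[[0,0,0],[0,0,-0.9],6]]}}

```text
time: 41.88
ee_pos: [0.4737, 0.1609, 0.0084]
eef_rot: [0.73, 0.684, -0.0, -0.0]
ft_force: [0.8, 0.2, -0.4]
width: 0.0596
```

Emit:
{"method": "play_rows", "body": {"moves": [[[0,0,0],[0,0,-0.17],6],[[0,0,0],[0,0,-0.34],6],[[0,0,0],[0,0,-0.51],6],[[0,0,0],[0,0,-0.67],6],[[0,0,0],[0,0,-0.67],5],[[0,0,0],[0,0,-0.67],4],[[0,0,0],[0,0,-0.67],3],[[0,0,0],[0,0,-0.67],3]]}}

```text
time: 42.88
ee_pos: [0.4739, 0.161, 0.0086]
eef_rot: [0.467, 0.884, -0.0, 0.0]
ft_force: [-0.3, 1.0, 0.3]
width: 0.0342
```

Emit:
{"method": "play_rows", "body": {"moves": [[[0,0,0],[0,0,0],3],[[0,0,0],[0,0,0],3],[[0,0,0],[0,0,0],3]], "grip_force": 30}}

```text
time: 43.25
ee_pos: [0.4739, 0.161, 0.0086]
eef_rot: [0.467, 0.884, -0.0, 0.0]
ft_force: [-0.0, -0.4, 0.9]
width: 0.033
```

```bash
python3 -c "
from h import *
st()"
```

```text
t 43.25 p [0.4739 0.161  0.0086] phi 2.1697 zax [ 0. -0. -1.] F [-0.  -0.4  0.9] T [ 0.04 -0.05 -0.03] w 0.033 q [ 0.38  0.47 -0.93  1.96  0.47  0.94 -0.18]
```

Emit:
{"method": "play_rows", "body": {"moves": [[[0,0,-2],[0,0,0],3],[[0,0,-6],[0,0,0],3],[[0,0,-10],[0,0,0],3],[[0,0,-14],[0,0,0],3],[[0,0,-15.6],[0,0,0],3],[[0,0,-15.6],[0,0,0],3]]}}

```text
time: 44.0
ee_pos: [0.4743, 0.161, 0.1655]
eef_rot: [0.467, 0.884, 0.0, 0.001]
ft_force: [0.1, 0.1, -0.8]
width: 0.0325
```

```bash
python3 -c "
from h import *
st();goto(.6655,-.0114,.165,2.17)"; python3 rg.py -.0036 .05 rg4.png
```

```text
t 44.0 p [0.4743 0.161  0.1655] phi 2.1695 zax [ 0.002 -0.    -1.   ] F [ 0.1  0.1 -0.8] T [-0.03 -0.13  0.03] w 0.0325 q [ 0.55  0.24 -1.07  1.82  0.23  1.21  0.01]
 shift cm [-25.02, 6.07, 0.09] turn [0.001, 0.001, -0.0]
```

View pics/rg4.png

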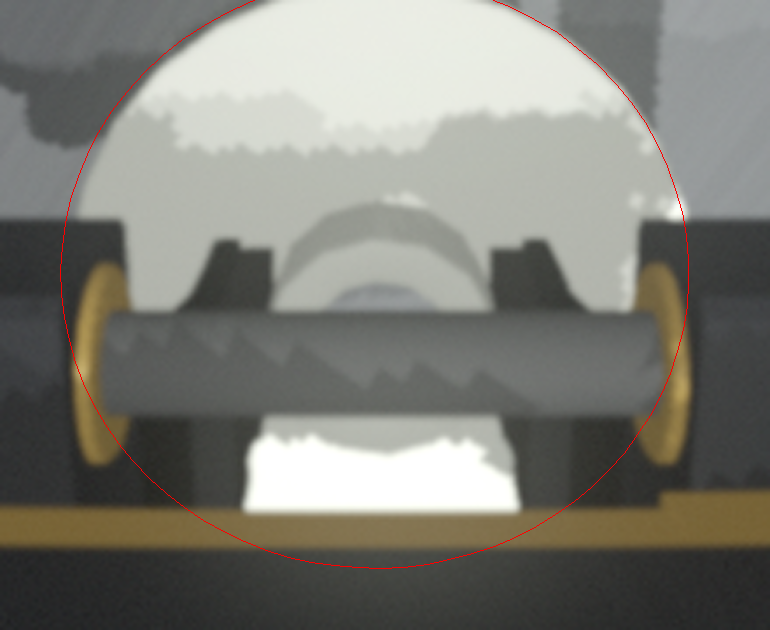

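Cap is held and centred. Carry it over the stem.

Emit:
{"method": "play_rows", "body": {"moves": [[[-3,0.8,0],[0,0,0],3],[[-7.5,1.9,0],[0,0,0],3],[[-12.5,3.1,0],[0,0,0],3],[[-17.5,4.3,0],[0,0,0],3],[[-22,5.4,0],[0,0,0],3],[[-24.5,6,0],[0,0,0],3],[[-25,6.1,0],[0,0,0],3],[[-25,6.1,0],[0,0,0],3]]}}

```text
time: 45.05
ee_pos: [0.6643, -0.01, 0.1634]
eef_rot: [0.466, 0.885, -0.0, -0.001]
ft_force: [-0.0, -0.1, -0.8]
width: 0.0331
```

```bash
python3 gz.py .0086 7 .05 2.17; python3 -c "
from h import *
goto(.6655,-.0114,.165,2.17)"
```

```text
t 45.05 p [ 0.6643 -0.01    0.1634] phi 2.171 zax [-0.002  0.001 -1.   ] F [-0.  -0.1 -0.8] T [ 0.05 -0.15  0.05] w 0.0331 q [ 0.54  0.61 -0.87  1.38  0.46  1.36  0.26]
 shift cm [-0.17, 0.01, -0.0] turn [-0.001, -0.002, 0.001]
 shift cm [-0.22, -0.0, -0.11] turn [-0.001, -0.001, 0.002]
```

View pics/g_scene7.png

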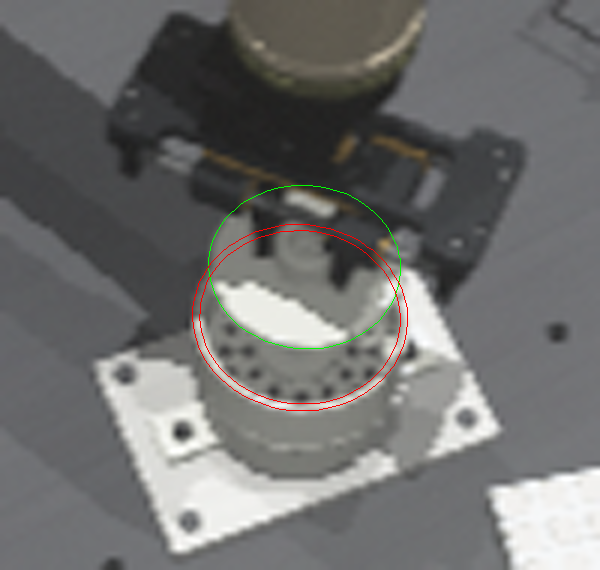

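Emit:
{"method": "play_rows", "body": {"moves": [[[-0.1,0,0],[0,0,0],3],[[-0.18,0,0.7],[0,0,0],3],[[-0.18,0,1.5],[0,0,0],3],[[-0.18,0,2.3],[0,0,0],3],[[-0.18,0,3],[0,0,0],3],[[-0.18,0,3.4],[0,0,0],3],[[-0.18,0,3.8],[0,0,0],3],[[-0.18,0,3.8],[0,0,0],3]]}}

```text
time: 46.1
ee_pos: [0.6661, -0.0126, 0.1263]
eef_rot: [0.467, 0.884, -0.0, -0.0]
ft_force: [-0.4, -0.5, -0.8]
width: 0.0329
```

```bash
python3 gz.py .0086 8 .05 2.17; python3 rg.py .0164 .017 rg5.png
```

```text
t 46.1 p [ 0.6661 -0.0126  0.1263] phi 2.1698 zax [-0. -0. -1.] F [-0.4 -0.5 -0.8] T [ 0.01 -0.14 -0.06] w 0.0329 q [ 0.54  0.64 -0.86  1.42  0.49  1.3   0.25]
 shift cm [0.15, 0.0, 0.0] turn [-0.0, -0.0, -0.0]
```

View pics/rg5.png

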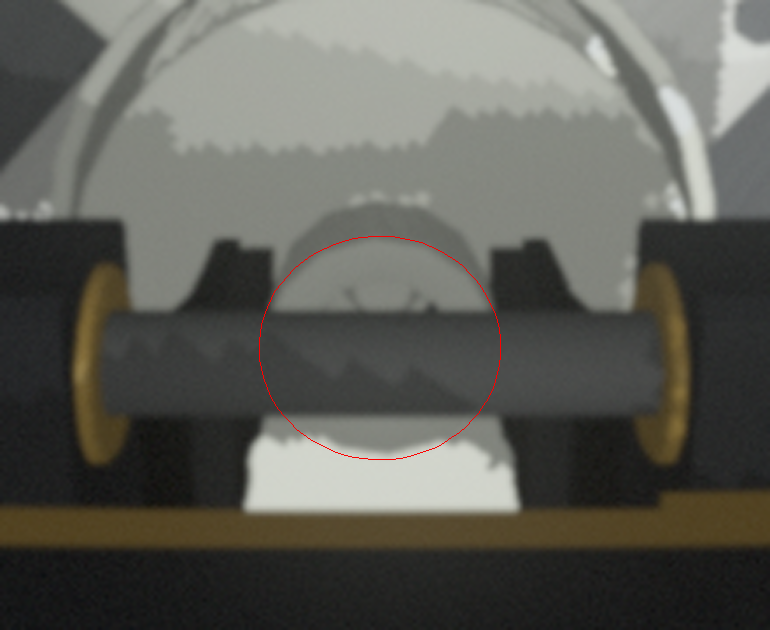

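View pics/g_scene8.png

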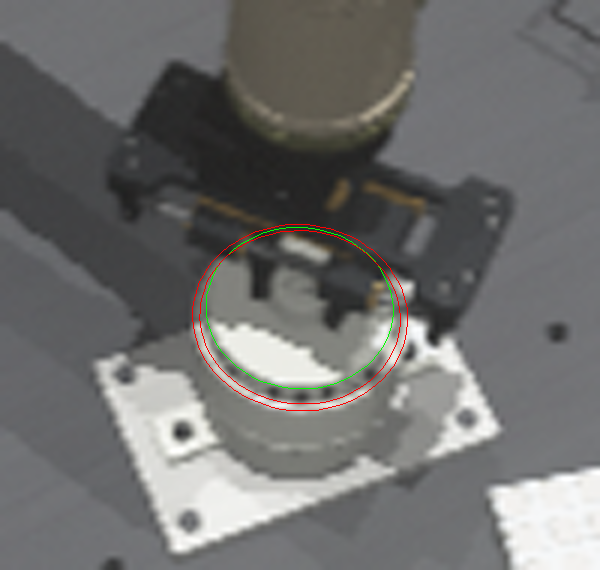

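Emit:
{"method": "play_rows", "body": {"moves": [[[0.13,0,0],[0,0,0],3],[[0.13,0,0.5],[0,0,0],3],[[0.13,0,1],[0,0,0],3],[[0.13,0,1.5],[0,0,0],3],[[0.13,0,2],[0,0,0],3],[[0.13,0,2],[0,0,0],3]]}}

```text
time: 46.95
ee_pos: [0.6652, -0.0116, 0.106]
eef_rot: [0.467, 0.884, -0.0, -0.0]
ft_force: [0.3, 0.6, -1.2]
width: 0.0329
```

```bash
python3 gz.py .0086 9 .05 2.17
```

```text
t 46.95 p [ 0.6652 -0.0116  0.106 ] phi 2.1698 zax [-0.001 -0.    -1.   ] F [ 0.3  0.6 -1.2] T [ 0.01 -0.09  0.02] w 0.0329 q [ 0.53  0.65 -0.85  1.44  0.5   1.27  0.24]
 shift cm [0.01, 0.02, -0.0] turn [-0.001, -0.0, -0.0]
```

Emit:
{"method": "play_rows", "body": {"moves": [[[0,0.02,0.5],[0,0,0],3],[[0,0.02,1],[0,0,0],3],[[0,0.02,1.4],[0,0,0],3],[[0,0.02,1.6],[0,0,0],3],[[0,0.02,1.7],[0,0,0],3],[[0,0.02,1.7],[0,0,0],3]]}}

```text
time: 47.75
ee_pos: [0.6657, -0.0113, 0.0896]
eef_rot: [0.467, 0.884, 0.0, 0.0]
ft_force: [-0.3, -0.3, -0.5]
width: 0.0329
```

```bash
python3 gz.py .0086 10 .05 2.17
```

```text
t 47.75 p [ 0.6657 -0.0113  0.0896] phi 2.1699 zax [ 0. -0. -1.] F [-0.3 -0.3 -0.5] T [ 0.01 -0.1   0.  ] w 0.0329 q [ 0.53  0.67 -0.84  1.46  0.51  1.24  0.23]
 shift cm [0.02, -0.03, -0.0] turn [0.0, 0.0, -0.0]
```

View pics/g_scene10.png

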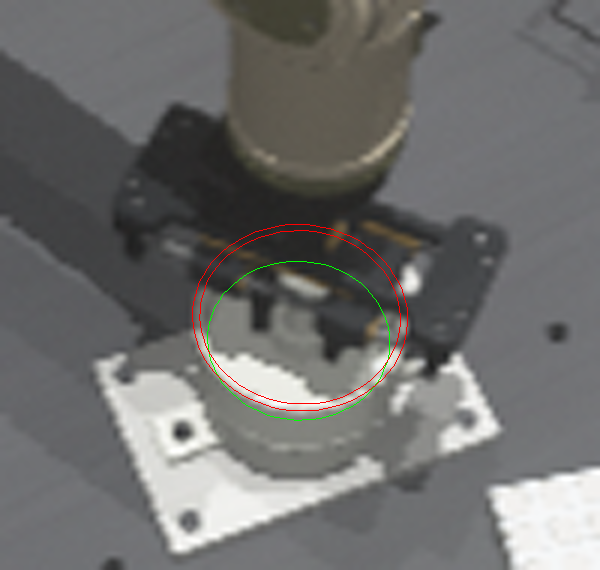

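Emit:
{"method": "play_rows", "body": {"moves": [[[0,0,0.1],[0,0,0],3],[[0,0,0.1],[0,0,0],3.6],[[0,0,0.1],[0,0,0],4.5],[[0,0,0.1],[0,0,0],4.5],[[0,0,-2],[0,0,0],4.5],[[0,0,-5],[0,0,0],4.5],[[0,0,-10],[0,0,0],4.5],[[0,0,-13],[0,0,0],4.5]], "grip_force": 15}}

```text
time: 48.8
ee_pos: [0.6663, -0.0108, 0.224]
eef_rot: [0.467, 0.884, 0.001, 0.002]
ft_force: [-0.5, -0.3, 0.2]
width: 0.0451
```

```bash
python3 -c "
from h import *
st();goto(.42,-.12,.23,2.17)"
```

```text
t 48.8 p [ 0.6663 -0.0108  0.224 ] phi 2.1701 zax [ 0.004  0.    -1.   ] F [-0.5 -0.3  0.2] T [ 0.   -0.14 -0.  ] w 0.0451 q [ 0.54  0.57 -0.89  1.3   0.43  1.46  0.28]
 shift cm [4.88, -26.49, -0.7] turn [0.003, 0.002, 0.0]
```

Emit:
{"method": "play_rows", "body": {"moves": [[[1,-5,0],[0,0,0],4.5],[[2,-10,0],[0,0,0],4.5],[[3,-16,0],[0,0,0],4.5],[[4,-22,0],[0,0,0],4.5],[[4.9,-26.5,0],[0,0,0],4.5],[[4.9,-26.5,0],[0,0,0],4.5]]}}

```text
time: 49.55
ee_pos: [0.4172, -0.1222, 0.2209]
eef_rot: [0.469, 0.883, -0.002, 0.001]
ft_force: [0.8, 0.2, 0.1]
width: 0.045
```

```bash
python3 cu.py .6653 -.0113 9; python3 -c "
from h import *
st()
for n in ['scene','top']: save(camera(n),n+'9.png')"
```

```text
t 49.65 p [ 0.4197 -0.1203  0.2208] phi 2.1695 zax [ 0.001 -0.003 -1.   ] F [ 0.9 -0.   1.7] T [ 0.07 -0.16  0.01] w 0.0453 q [ 1.21 -0.07 -0.98  1.89 -0.06  1.29  0.85]
```

View pics/cup_scene9.png

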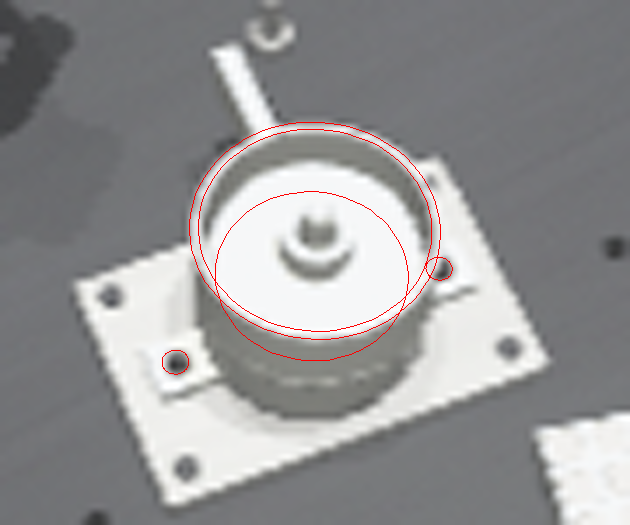

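View pics/cup_top9.png

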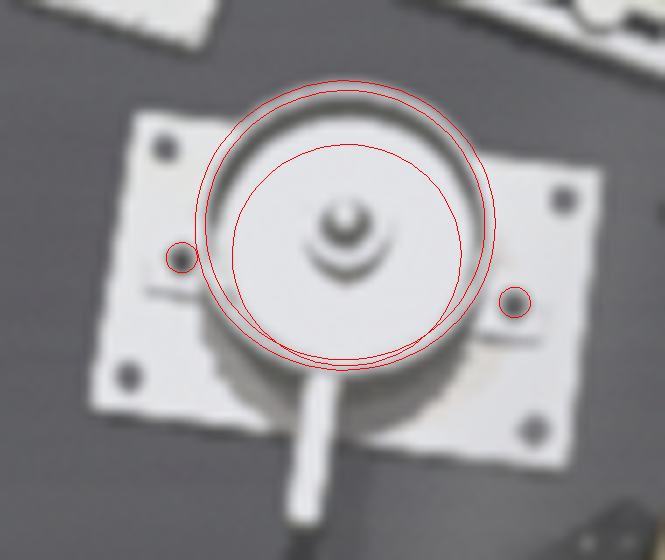

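View pics/scene9.png

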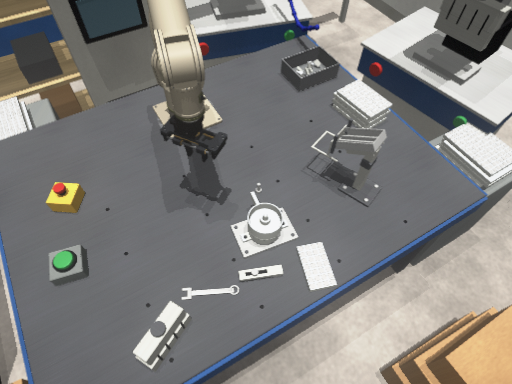

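View pics/top9.png

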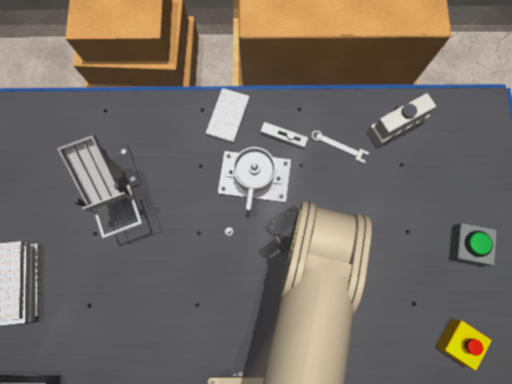

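Emit:
{"method": "play_rows", "body": {"moves": [[[0,0,0],[0,0,0],4.5],[[0,0,0],[0,0,0],4.5],[[0,0,0],[0,0,0],4.5]]}}

```text
time: 50.12
ee_pos: [0.4194, -0.1199, 0.2194]
eef_rot: [0.467, 0.884, 0.0, -0.0]
ft_force: [0.4, 0.2, -0.1]
width: 0.0449
```

```bash
python3 -c "
from h import *
st();print(close_job())"
```

```text
t 50.12 p [ 0.4194 -0.1199  0.2194] phi 2.1706 zax [-0.     0.001 -1.   ] F [ 0.4  0.2 -0.1] T [ 0.06 -0.11  0.02] w 0.0449 q [ 1.21 -0.07 -0.97  1.89 -0.06  1.29  0.85]
the job is handed in; nothing more can be done
None
```

The filter cup is filled, seated on the nest and made up ready for the welder. I handed the job in at 50 s with the arm clear of everything.

- **Filling:** I took the cup by its grip tab and raised it under the gate's fork by about 32 mm. All five ceramic pieces slid in. The chute was empty afterwards and the gate had fallen shut.
- **Seating:** I set the cup on the nest with both dowel pins through its ears. The outlines I projected for a seated cup match both cameras to about 1 mm. The highest wrist force I read was about 13 N, while pressing the cup down.
- **Build-up:** The support disc went onto the ledge with its stem up, then the one spacer ring laid out, then the clamp cap. The ring had been knocked about 4 cm aside during the run, so I located it again before picking it up.
- **Last pictures:** The cup is seated and the cap sits level inside the rim with the stem through its bore. The bolt is still standing and the wrench has not moved.

No check failed. The only disagreement was 1–2 mm in x between the top and scene cameras, which is within their stated calibration.

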